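# Cull the broken net sinkers and log the reject lot

### The arm

A 7-joint arm with a two-finger parallel gripper is mounted at the origin on the work surface. World frame = base frame: x ahead of the robot, y to its left, z up, the work surface at z = 0. Lengths are in m, angles in rad, forces in N, time in s.
With the tool pointing down it reaches from about 0.425 to 0.925 m from the base axis. Payload 6.8 kg.
Tool frame: the origin (TCP) lies on the front face of the gripper's body, between the roots of the fingers; the fingertips stand 73 mm ahead of it and the grasp point (between the pads) lies 54 mm ahead of it; z points along the fingers, y is the direction in which the jaws open and shut (so a half turn about z gives the same grasp; the last joint's range is limited). The gripper opens to 85 mm and grips with 20 to 120 N. Pads are 22 mm wide; open, the fingers measure 114 mm over their backs; the gripper's body (76 mm by 85 mm) begins 54 mm behind the grasp point. The pads swing forward as they close: fully open they stand 13 mm farther back than shut.
Start: joints at [1.06, 0.477, 0.022, 1.555, -0.011, 1.109, -0.083], TCP at [0.265, -0.621, 0.304] pointing down, gripper open.
Joint ranges: [-2.96, 2.96], [-0.34, 2.1], [-1.41, 1.46], [0.24, 2.44], [-1.37, 4.51], [0.17, 1.92], [-2.96, 2.96]. Speed limits (rad/s): [2.39, 2.39, 3.14, 3.14, 3.14, 3.14, 3.14].

### API

Orientations are given as a unit quaternion [w, x, y, z].
In Python, from station import get_obs, read_camera, hand_in, spot_in, cut_out, spot_point gives the robot as it stands. The module is installed in compiled form; this text tells all that it offers.
- The arm moves only by the tool move_arm, never from a script. Its arguments are lists of equal length, an entry for each row: "gripper": the opening, from 0 (shut) to 1 (fully open); "xyz": the shift along the tool's x, y, z in cm, a list of three; "twist": the turn about the tool's z in rad. A call has 1 to 5 rows; each row is the pose to reach, as a shift and turn from the pose commanded when the call began, along the tool's axes at that moment; what a row does not reach only later rows make up. A row lasts 1/12 s, in which the tool goes at most 41.7 mm and 7.16 degrees, less where a joint would pass 70% of its speed; a pose out of reach is approached as far as the arm can. A call with a gripper value outside its range is refused whole. The fingers move at their own pace and stop on an object; "squeeze" is the grip in N (left out, the last holds). Time passes only in rows, so rows that repeat a pose let the fingers close. It gives the time, the measured TCP pose, the force and the opening at its end, in the units of the state.
- get_obs(): the state, without advancing time (a new reading comes with each control period).
- read_camera(name): name is "scene" or "top" or "wrist"; returns a dict with "pixels" (384x512x3 uint8, red, green, blue), "fx", "fy", "cx", "cy" (pixels), "R" (3x3) and "t" (3): a world point X has camera coordinates R X + t. Camera axes: x right, y down, z forward; pixel columns grow to the right and rows downward; lengths in m; the calibration is good to about 2 mm. A picture is of the moment at which its call begins. There is no depth.
- hand_in(): hands the job in, once; it reports no verdict.
Trained networks look in the newest picture that a camera, given by its name, has taken for a name from the list of things; names that differ only in an ending like _2 or _b are one class to them, and where a whole thing is asked for, a point or a joint stands for the part that bears it (a point fixed in the world has none). Each returns a list of dicts, best first, with "p" (0 to 1); they miss things now and then, are a little off and sometimes report something else, mostly with a low value. They report only what shows in the picture. A call takes as long as a camera call. They do not tell look-alikes from the thing itself.
- spot_in(query, camera): "centre" ([x, y, z] in m, in world coordinates, good to about 4 mm: the middle of the surface that is visible of it).
- cut_out(query, camera): "pixels" (384x512 bool, what is visible of it).
- spot_point(query, camera): "centre" ([x, y, z] in m, in world coordinates, good to about 4 mm: a listed point, or the origin of a listed thing).
The state is a dict: "t": time; "q": joint angles; "joint_vel": joint speeds; "joint_torque": joint torques, N m; "eef_pos": TCP position; "tool_rot": TCP orientation; "contact_force": force on the tool from outside, world axes, zero at the start; "torque": the same for the moment, N m; "gripper_width": opening from 0.0 (shut) to 1.0 (fully open).
Only numpy, scipy, OpenCV 4.12 (cv2) and the standard library are available. Lean on these libraries where they do the work, as an engineer would, in place of code of your own. Each camera call takes 0.05 s, during which the arm holds its last target.

### The job

First take every broken or misshapen clay sinker (snapped short, corner missing, or bent) off the sorting board and put it in the white finds tray, leaving the sound ones on the board. Then set the lot block inside the outline in front of the scanner, one striped long side square to the scanner's window, let go of it, and squeeze the scanner's trigger fully against its grip for about half a second and let it spring back. Finally put the lot block in the tray with the broken pieces, and do not disturb the brush, jar and scale bar.

Things in the scene. Friction and masses are not known exactly. Their poses are not given: they have to be found in the camera images.
- short1_center (a point): broken clay net sinker: one end snapped off, so only 40 mm long (along its x), 26 mm wide, 22 mm high, one groove left. The point is the centre of its length, width and height (for chipped and bent ones, the centre of the middle part). May be absent.
- short2_center (a point): broken clay net sinker: one end snapped off, so only 40 mm long (along its x), 26 mm wide, 22 mm high, one groove left. The point is the centre of its length, width and height (for chipped and bent ones, the centre of the middle part). May be absent.
- chip1_center (a point): broken clay net sinker: 60 mm long (along its x), 26 mm wide (along y), 22 mm high, but the corner at +x, +y is broken away (a piece 18 mm long and 14 mm wide over the full height), the rest of its outline is whole; the middle can be gripped across the full 26 mm. The point is the centre of its length, width and height (for chipped and bent ones, the centre of the middle part). May be absent.
- chip2_center (a point): broken clay net sinker: 60 mm long (along its x), 26 mm wide (along y), 22 mm high, but the corner at +x, +y is broken away (a piece 18 mm long and 14 mm wide over the full height), the rest of its outline is whole; the middle can be gripped across the full 26 mm. The point is the centre of its length, width and height (for chipped and bent ones, the centre of the middle part). May be absent.
- bent1_center (a point): misshapen clay net sinker, about 62 mm long (along its x), 26 mm wide at its straight middle 22 mm, both ends swung 25 degrees sideways to its +y like a banana, 22 mm high, no grooves. The point is the centre of its length, width and height (for chipped and bent ones, the centre of the middle part). May be absent.
- whole1_center (a point): sound clay net sinker, a bar 60 mm long (along its x), 26 mm wide (along y), 22 mm high, square-ended, with a cord groove 6 mm wide and 2 mm deep round it near each end; gripped across its plain middle. The point is the centre of its length, width and height (for chipped and bent ones, the centre of the middle part). May be absent.
- whole2_center (a point): sound clay net sinker, a bar 60 mm long (along its x), 26 mm wide (along y), 22 mm high, square-ended, with a cord groove 6 mm wide and 2 mm deep round it near each end; gripped across its plain middle. The point is the centre of its length, width and height (for chipped and bent ones, the centre of the middle part). May be absent.
- whole3_center (a point): sound clay net sinker, a bar 60 mm long (along its x), 26 mm wide (along y), 22 mm high, square-ended, with a cord groove 6 mm wide and 2 mm deep round it near each end; gripped across its plain middle. The point is the centre of its length, width and height (for chipped and bent ones, the centre of the middle part). May be absent.
- whole4_center (a point): sound clay net sinker, a bar 60 mm long (along its x), 26 mm wide (along y), 22 mm high, square-ended, with a cord groove 6 mm wide and 2 mm deep round it near each end; gripped across its plain middle. The point is the centre of its length, width and height (for chipped and bent ones, the centre of the middle part). May be absent.
- board: plywood sorting board, 340 mm along its x, 310 mm along its y, 6 mm thick, lying on the table, does not move; origin at the centre of its underside. The sinkers lie on it in three rough rows, long axis within 0.4 rad of its x axis either way round, the lot block lies along its far (+x) edge
- tray: empty white finds tray, fixed: outside 240 mm along its x, 180 mm along its y, 45 mm high, walls and floor 4 mm; origin at the centre of its underside
- lot_center (a point): white plastic lot block, 60 mm long (along its x), 30 x 30 mm in section, black code stripes on all four long sides; the point is its centre
- stand: fixed scanning stand: base 310 mm along its x, 170 mm along y, 8 mm thick, origin at the centre of its underside. Its -x end carries a white ledge (x -155 to -35, y -80 to 80 mm), top at 30 mm. A pistol-shaped code scanner is clamped on its side, looking to -x over the ledge: barrel along x at y = 25 mm, head at x = -25 mm, up to 73 mm high; grip at x 68 to 102 mm, out to y = -90 mm, 28 mm tall
- scan_spot (a point): centre of the black-outlined rectangle (56 mm along stand x, 86 mm along y) on the top of the ledge; axes as the stand's
- grip_squeeze (a point): fixed point half-way between the back of the scanner's grip (25 mm to the stand's +x) and the front of the fully squeezed trigger, at their mid-height, 52 mm above the table; axes as the stand's. A gripper coming down from above and closing here along the stand's x squeezes the trigger against the grip: 60 mm apart at rest, 50 mm when squeezed
- trigger_pad (a point): middle of the scanner's black trigger, which lies in front (-x) of the grip: 46 mm long, 12 mm thick, 18 mm tall, moves with it
- trigger (a joint): angle of the sprung trigger about its upright hinge: 0 at rest, 0.35 fully squeezed towards the grip; the spring needs about 3 N at first and 7 N at full travel at its middle and brings it back when let go
- brush: soft brush lying beyond the board, a bystander
- jar: closed sample jar, 56 mm across, 70 mm high, a bystander
- scale: black and white photo scale bar, 150 x 25 x 6 mm, a bystander
Things that resemble listed ones, but are neither listed nor needed, are in the scene too. What is shaped like the part that bears bent1_center but pink or purple is not meant.

How it is judged:
On the way, in this order (a step that is already met when the one before it is completed fails the run):
1. every broken or misshapen sinker is in the tray (x of short1_center in the frame of tray between -0.116 and 0.116 m and y of short1_center in the frame of tray between -0.086 and 0.086 m and z of short1_center in the frame of tray between 0 and 0.055 m and x of short2_center in the frame of tray between -0.116 and 0.116 m and y of short2_center in the frame of tray between -0.086 and 0.086 m and z of short2_center in the frame of tray between 0 and 0.055 m and x of chip1_center in the frame of tray between -0.116 and 0.116 m and y of chip1_center in the frame of tray between -0.086 and 0.086 m and z of chip1_center in the frame of tray between 0 and 0.055 m and x of chip2_center in the frame of tray between -0.116 and 0.116 m and y of chip2_center in the frame of tray between -0.086 and 0.086 m and z of chip2_center in the frame of tray between 0 and 0.055 m and x of bent1_center in the frame of tray between -0.116 and 0.116 m and y of bent1_center in the frame of tray between -0.086 and 0.086 m and z of bent1_center in the frame of tray between 0 and 0.055 m), for 0.2 s.
2. the lot block stands inside the outline, a long side to the scanner, let go (horizontal distance between lot_center and scan_spot below 0.018 m and angle between the x axis of lot_center and the y axis of stand, either way round below 0.26 rad and z of lot_center in the frame of scan_spot below 0.02 m and contact force between lot and the fingers below 0.1 N), for 0.2 s.
3. the trigger is squeezed fully with the block still there (horizontal distance between lot_center and scan_spot below 0.018 m and angle between the x axis of lot_center and the y axis of stand, either way round below 0.26 rad and z of lot_center in the frame of scan_spot below 0.02 m and value of joint trigger above 0.28 rad), for 0.2 s.
4. the trigger has sprung back (value of joint trigger below 0.06 rad), for 0.2 s.
At the end, for the whole second after the job is handed in: All broken or misshapen sinkers and the lot block lie at rest within the tray's walls (centres below 55 mm and 70 mm above its underside), the sound sinkers lie on the board (centres over it and less than 35 mm above its underside), the trigger is back at rest (below 0.06 rad) (all of step 1 and x of whole1_center in the frame of board between -0.17 and 0.17 m and y of whole1_center in the frame of board between -0.155 and 0.155 m and z of whole1_center in the frame of board between 0 and 0.035 m and x of whole2_center in the frame of board between -0.17 and 0.17 m and y of whole2_center in the frame of board between -0.155 and 0.155 m and z of whole2_center in the frame of board between 0 and 0.035 m and x of whole3_center in the frame of board between -0.17 and 0.17 m and y of whole3_center in the frame of board between -0.155 and 0.155 m and z of whole3_center in the frame of board between 0 and 0.035 m and x of whole4_center in the frame of board between -0.17 and 0.17 m and y of whole4_center in the frame of board between -0.155 and 0.155 m and z of whole4_center in the frame of board between 0 and 0.035 m and x of lot_center in the frame of tray between -0.116 and 0.116 m and y of lot_center in the frame of tray between -0.086 and 0.086 m and z of lot_center in the frame of tray between 0 and 0.07 m and value of joint trigger below 0.06 rad and linear speed of each of short1, short2, chip1, chip2, bent1, lot below 0.03 m/s); the robot touches nothing.
It fails at once if the brush is moved more than 30 mm (distance of brush from where it was at the start of the episode above 0.03 m).
It fails at once if the jar is moved more than 30 mm (distance of jar from where it was at the start of the episode above 0.03 m).
It fails at once if the scale is moved more than 30 mm (distance of scale from where it was at the start of the episode above 0.03 m).
Of short1, short2, chip1, chip2, bent1 only 3 to 5 are there at a start; the rules pass over those that are not, and their reading is None.
Of whole1, whole2, whole3, whole4 only 3 to 4 are there at a start; the rules pass over those that are not, and their reading is None.
At some moment in a run one of short1, short2, chip1, chip2, bent1, lot may be knocked a few centimetres aside while the robot is not near it.
Once in a run the grip may slacken for a moment while it holds something.
It also fails if it takes over 210 s, if anything falls off the work surface, if the arm or the gripper's body presses on something with over 40 N, if the wrist force passes 120 N, or if a joint passes its speed limit or range.

## Working session

There is one attempt and no reset: what is moved stays moved. The work goes in short steps, Python scripts to look and compute and a tool call to move; the robot and the scene stay as the last step left them, time stands still between calls to the robot, and variables do not carry over. Pictures are saved under pics/ and viewed, and the job is handed in when it is done.

Besides the shell and the picture viewer there is one more tool, called after "Call:" by a JSON object that holds its "fn" and its "kwargs", one argument or row to a line. move_arm: Moves the arm, as the interface text tells. Its arguments: {"type":"object","properties":{"gripper":{"type":"array","items":{"type":"number"}},"xyz":{"type":"array","items":{"type":"array","items":{"type":"number"}}},"twist":{"type":"array","items":{"type":"number"}},"squeeze":{"type":"number"}},"required":["gripper","xyz","twist"]}

```bash
mkdir -p pics; ls; python3 - <<'E'
from station import *
import cv2
print(get_obs())
for n in ["scene","top","wrist"]:
    c=read_camera(n); cv2.imwrite(f"pics/{n}0.png",c["pixels"][:,:,::-1])
    print(n,c["fx"],c["cx"],c["cy"],c["R"],c["t"])
E
```

```text
pics
{'t': 0.0, 'q': array([ 1.05989196,  0.47778946,  0.02232896,  1.55646427, -0.01145979,
        1.10929487, -0.0831316 ]), 'joint_vel': array([-0.0013712 , -0.00096436,  0.00024156,  0.00110745, -0.00041242,
       -0.00116202,  0.00012319]), 'joint_torque': array([-4.57312080e-04, -5.96453404e+01,  1.60743456e+00, -2.81194013e+01,
        1.23661361e-02,  9.30046634e-03,  2.16971239e-05]), 'eef_pos': array([ 0.26440997, -0.62055234,  0.30292712]), 'tool_rot': array([-8.75051608e-04,  9.79784895e-01,  2.00051802e-01, -2.63765170e-04]), 'contact_force': array([ 0.01362541,  0.68152682, -0.00503096]), 'torque': array([ 0.02886455,  0.00326252, -0.01788232]), 'gripper_width': 0.9996577921491494}
scene 388.9716935349042 258.222815956541 186.8330260218109 [[ 0.45931235  0.88806036 -0.01951816]
 [ 0.62876292 -0.34056555 -0.69905099]
 [-0.62744669  0.30881046 -0.71480539]] [-0.22191029 -0.28131293  1.28821286]
top 351.63637409214914 258.38901507197676 193.54128902176285 [[-0.01990668 -0.99933364 -0.03059405]
 [-0.98495438  0.02485586 -0.17101769]
 [ 0.17166417  0.02672935 -0.98479285]] [0.0117554  0.56070353 0.74273079]
wrist 265.47865608419715 253.89671217161555 189.961800438992 [[ 0.39190709 -0.92000342 -0.00159527]
 [-0.87803498 -0.37454581  0.29794297]
 [-0.27470605 -0.11536526 -0.95458234]] [-0.67433022 -0.04048654  0.38051407]
```

View pics/scene0.png

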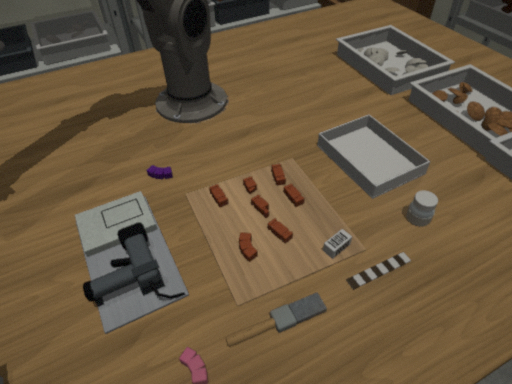

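View pics/top0.png

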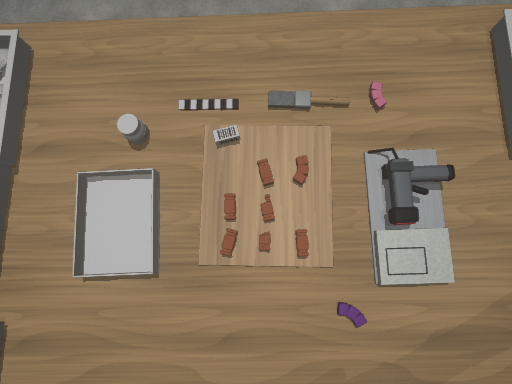

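View pics/wrist0.png

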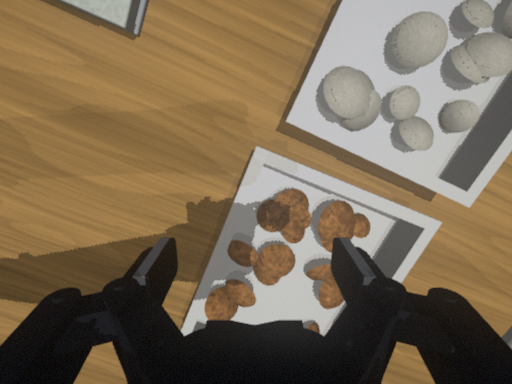

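```bash
python3 - <<'E'
from station import *
for cam in ["top","scene"]:
  for q in ["short1_center","chip1_center","bent1_center","whole1_center","lot_center","tray","board","stand","scan_spot","grip_squeeze","trigger_pad","jar","brush","scale"]:
    try: r=spot_point(q,cam)
    except Exception as e: r=[];print(q,e)
    print(cam,q,[(round(d["p"],2),[round(float(v),3) for v in d["centre"]]) for d in r])
E
```

```text
top short1_center [(0.68, [0.453, -0.006, 0.015]), (0.53, [0.448, -0.092, 0.015]), (0.22, [0.504, 0.33, -0.003])]
top chip1_center [(0.76, [0.531, -0.015, 0.016])]
top bent1_center [(0.9, [0.621, -0.096, 0.019]), (0.79, [0.294, -0.198, 0.014]), (0.65, [0.802, -0.29, 0.015])]
top whole1_center [(0.52, [0.533, 0.073, 0.018])]
top lot_center [(0.65, [0.706, 0.078, 0.027]), (0.36, [0.512, -0.34, 0.001])]
top tray [(0.74, [0.505, 0.33, -0.003])]
top board [(0.6, [0.568, -0.018, 0.002]), (0.29, [0.797, -0.126, -0.002])]
top stand [(0.82, [0.511, -0.338, -0.001])]
top scan_spot [(0.95, [0.402, -0.324, 0.035])]
top grip_squeeze [(0.55, [0.588, -0.359, 0.05]), (0.37, [0.703, 0.075, 0.023]), (0.28, [0.53, 0.07, 0.015])]
top trigger_pad [(0.43, [0.556, -0.359, 0.049])]
top jar [(0.79, [0.724, 0.301, -0.002]), (0.2, [0.454, 0.071, 0.015])]
top brush [(0.85, [0.799, -0.126, -0.001]), (0.32, [0.62, -0.095, 0.016])]
top scale [(0.96, [0.795, 0.121, -0.002])]
scene short1_center [(0.43, [0.454, -0.012, 0.018])]
scene chip1_center [(0.7, [0.532, -0.018, 0.015])]
scene bent1_center [(0.92, [0.624, -0.102, 0.019]), (0.84, [0.805, -0.293, 0.01]), (0.77, [0.293, -0.202, 0.01])]
scene whole1_center [(0.77, [0.535, 0.069, 0.019])]
scene lot_center [(0.78, [0.712, 0.074, 0.02]), (0.25, [0.534, 0.069, 0.022])]
scene tray [(0.98, [0.508, 0.334, 0.003])]
scene board [(0.89, [0.569, -0.02, 0.001]), (0.72, [0.536, 0.069, 0.018])]
scene stand [(0.55, [0.508, -0.342, 0.001])]
scene scan_spot [(0.84, [0.41, -0.327, 0.029])]
scene grip_squeeze [(0.75, [0.579, -0.364, 0.049])]
scene trigger_pad [(0.75, [0.712, 0.075, 0.02]), (0.53, [0.554, -0.355, 0.052])]
scene jar [(0.66, [0.727, 0.299, -0.003])]
scene brush [(0.76, [0.797, -0.126, 0.002])]
scene scale [(0.89, [0.798, 0.117, 0.003])]
```

```bash
cat > h.py <<'E'
from station import *
import numpy as np, cv2
def ray(c,u,v,z):
    R=np.array(c["R"]);t=np.array(c["t"])
    d=R.T@np.array([(u-c["cx"])/c["fx"],(v-c["cy"])/c["fy"],1]);o=-R.T@t
    return o+d*(z-o[2])/d[2]
def proj(c,X):
    p=np.array(c["R"])@np.array(X)+np.array(c["t"]);return c["fx"]*p[0]/p[2]+c["cx"],c["fy"]*p[1]/p[2]+c["cy"]
def ortho(c,x0,x1,y0,y1,z,s):
    # image up = +x, left=+y ; s px per m
    W=int((y1-y0)*s);H=int((x1-x0)*s)
    src=[];dst=[]
    for X in(x0,x1):
        for Y in(y0,y1):
            src.append(proj(c,[X,Y,z]));dst.append(((y1-Y)*s,(x1-X)*s))
    M=cv2.getPerspectiveTransform(np.float32(src),np.float32(dst))
    return cv2.warpPerspective(c["pixels"],M,(W,H),flags=cv2.INTER_CUBIC)[:,:,::-1]
E
python3 - <<'E'
from h import *
for n in["top","scene"]:
    c=read_camera(n)
    im=ortho(c,0.42,0.74,-0.18,0.14,0.028,1800)
    im=np.ascontiguousarray(im)
    cv2.imwrite(f"pics/ortho_{n}.png",im)
E
```

```text
(no output)
```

View pics/ortho_top.png

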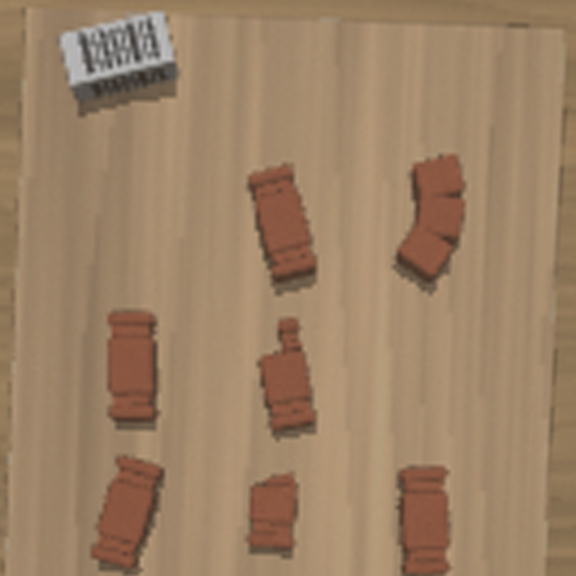

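View pics/ortho_scene.png

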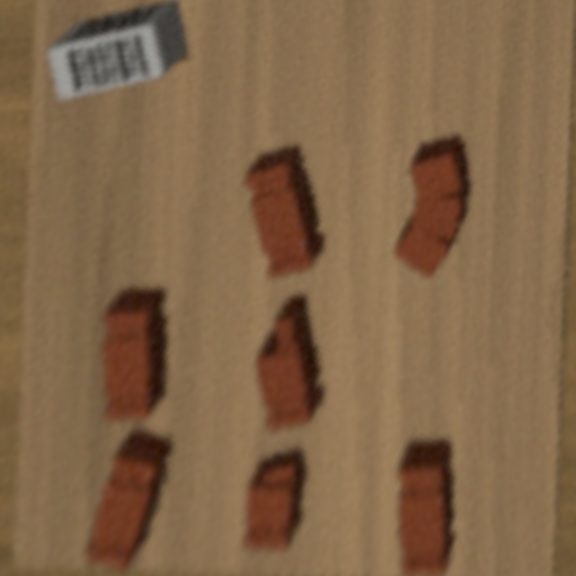

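```bash
cat >> h.py <<'E'
def to(x,y,z,yaw):
    o=get_obs();q=o["tool_rot"];p=o["eef_pos"]
    from scipy.spatial.transform import Rotation as Ro
    R=Ro.from_quat([q[1],q[2],q[3],q[0]]).as_matrix()
    y0=np.arctan2(R[1,0],R[0,0])
    d=R.T@(np.array([x,y,z])-p)*100
    tw=y0-yaw
    tw=(tw+np.pi/2)%np.pi-np.pi/2
    print("shift cm",d.round(2),"twist",round(tw,3),"| now",p.round(4),"yaw",round(y0,3),"t",round(o["t"],2))
E
python3 -c "
from h import *
to(.621,-.101,.2,-.1)"
```

```text
shift cm [ 53.17 -33.87  10.39] twist 0.503 | now [ 0.2646 -0.621   0.3039] yaw 0.403 t 1.65
```

Call:
{"fn": "move_arm", "kwargs": {
  "gripper": [1,1,1,1,1],
  "xyz": [
    [3.4,-2.1,0],
    [6.8,-4.2,0],
    [10.2,-6.3,0],
    [13.6,-8.4,0],
    [17,-10.5,0]
  ],
  "twist": [0.1,0.2,0.3,0.4,0.5]
}}

```text
t: 2.07
eef_pos: [0.3806, -0.4562, 0.3041]
tool_rot: [0.0, 0.999, -0.051, 0.0]
contact_force: [0.8, -0.2, -0.6]
gripper_width: 0.998
```

```bash
python3 -c "
from h import *
to(.621,-.101,.2,-.1)"
```

```text
shift cm [ 20.28 -37.79  10.41] twist -0.003 | now [ 0.3806 -0.4562  0.3041] yaw -0.103 t 2.07
```

Call:
{"fn": "move_arm", "kwargs": {
  "gripper": [0.9,0.8,0.7,0.65,0.65],
  "xyz": [
    [2,-3.5,0],
    [4,-7,0],
    [6,-10.5,0],
    [8,-14,0],
    [10,-17.5,0]
  ],
  "twist": [0,0,0,0,0]
}}

```text
t: 2.48
eef_pos: [0.4972, -0.2915, 0.3043]
tool_rot: [0.0, 0.999, -0.049, 0.0]
contact_force: [0.2, -0.7, 0.2]
gripper_width: 0.649
```

Call:
{"fn": "move_arm", "kwargs": {
  "gripper": [0.65,0.65,0.65,0.65,0.65],
  "xyz": [
    [1.8,-3.5,1],
    [3.6,-7,2],
    [5.4,-10.5,4],
    [7.2,-14,6],
    [9,-17.5,8]
  ],
  "twist": [0,0,0,0,0]
}}

```text
t: 2.9
eef_pos: [0.6003, -0.1318, 0.2269]
tool_rot: [0.0, 0.999, -0.049, 0.001]
contact_force: [0.2, -0.4, -0.0]
gripper_width: 0.651
```

```bash
python3 -c "
from h import *
to(.621,-.101,.16,-.1)
c=read_camera('wrist');cv2.imwrite('pics/w1.png',c['pixels'][:,:,::-1])
for q in ['bent1_center']:
  for cam in ['wrist','top']:
    if cam=='top': read_camera('top')
    print([(round(d['p'],2),np.round(d['centre'],3)) for d in spot_point(q,cam)])
"
```

```text
shift cm [ 1.76 -3.27  6.7 ] twist 0.003 | now [ 0.6003 -0.1318  0.2269] yaw -0.097 t 2.9
[(0.89, array([ 0.621, -0.101,  0.018]))]
[(0.7, array([ 0.295, -0.198,  0.013])), (0.58, array([ 0.622, -0.098,  0.019])), (0.46, array([ 0.454, -0.005,  0.014]))]
```

View pics/w1.png

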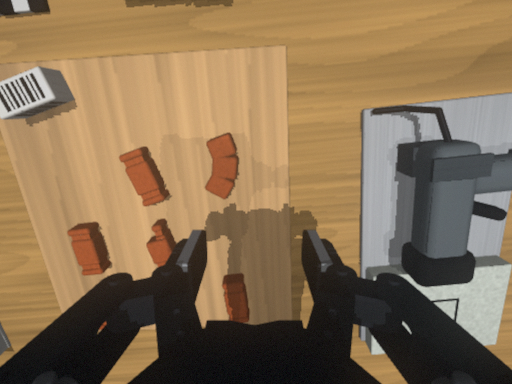

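Call:
{"fn": "move_arm", "kwargs": {
  "gripper": [0.65,0.65,0.65,0.65,0.65],
  "xyz": [
    [1.8,-3.3,1],
    [1.8,-3.3,4.5],
    [1.8,-3.3,8],
    [1.8,-3.3,11],
    [1.8,-3.3,12.5]
  ],
  "twist": [0,0,0,0,0]
}}

```text
t: 3.52
eef_pos: [0.6183, -0.1045, 0.0995]
tool_rot: [0.001, 0.999, -0.05, -0.002]
contact_force: [-1.0, -0.2, -0.5]
gripper_width: 0.648
```

```bash
python3 -c "
from h import *
to(.621,-.101,.085,-.1)
c=read_camera('wrist');cv2.imwrite('pics/w2.png',c['pixels'][:,:,::-1])
"
```

```text
shift cm [ 0.24 -0.38  1.44] twist 0.0 | now [ 0.6183 -0.1045  0.0995] yaw -0.1 t 3.52
```

View pics/w2.png

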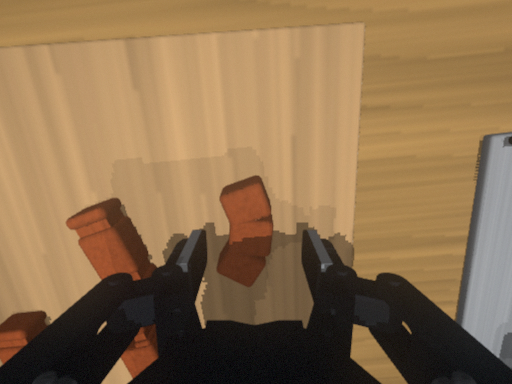

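Call:
{"fn": "move_arm", "kwargs": {
  "gripper": [0.65,0.65,0.65,0.2,0.1],
  "xyz": [
    [0.2,-0.3,0.5],
    [0.2,-0.3,1.0],
    [0.2,-0.3,1.4],
    [0.2,-0.3,1.4],
    [0.2,-0.3,1.4]
  ],
  "twist": [0,0,0,0,0],
  "squeeze": 50
}}

```text
t: 3.98
eef_pos: [0.6232, -0.0998, 0.0892]
tool_rot: [0.0, 0.999, -0.049, 0.001]
contact_force: [0.6, -0.7, 1.0]
gripper_width: 0.377
```

Call:
{"fn": "move_arm", "kwargs": {
  "gripper": [0.1,0.1,0.1,0.1,0.1],
  "xyz": [
    [0,0,0],
    [0,0,0],
    [0,0,0],
    [0,0,0],
    [0,0,0]
  ],
  "twist": [0,0,0,0,0]
}}

```text
t: 4.4
eef_pos: [0.6234, -0.1001, 0.0896]
tool_rot: [0.0, 0.999, -0.049, 0.001]
contact_force: [-2.0, -1.0, 6.9]
gripper_width: 0.295
```

```bash
python3 -c "
from h import *
to(.621,-.101,.085,-.1)
c=read_camera('wrist');cv2.imwrite('pics/w3.png',c['pixels'][:,:,::-1])
"
```

```text
shift cm [-0.23  0.11  0.46] twist 0.002 | now [ 0.6234 -0.1001  0.0896] yaw -0.098 t 4.4
```

View pics/w3.png

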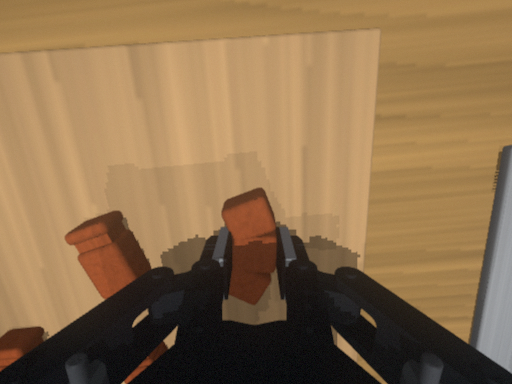

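Call:
{"fn": "move_arm", "kwargs": {
  "gripper": [0.1,0.1,0.1,0.1,0.1],
  "xyz": [
    [0,0,-1],
    [0,0,-3],
    [0,0,-5],
    [0,0,-7],
    [0,0,-10]
  ],
  "twist": [0,0,0,0,0]
}}

```text
t: 4.87
eef_pos: [0.6215, -0.0991, 0.1881]
tool_rot: [-0.0, 0.999, -0.048, -0.002]
contact_force: [-0.1, -0.6, -1.1]
gripper_width: 0.294
```

```bash
python3 -c "
from h import *
to(.565,.365,.19,0)
c=read_camera('wrist');cv2.imwrite('pics/w4.png',c['pixels'][:,:,::-1])
"
```

```text
shift cm [-10.1  -45.65  -0.14] twist -0.097 | now [ 0.6215 -0.0991  0.1881] yaw -0.097 t 4.87
```

View pics/w4.png

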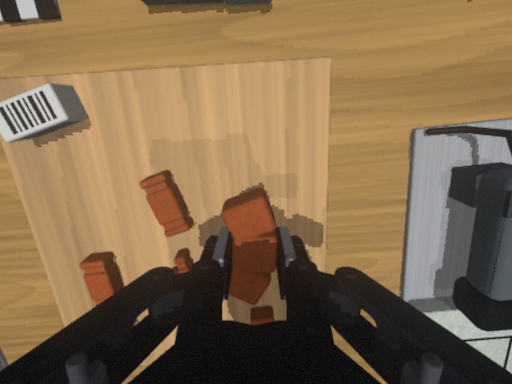

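Held. Carry to the tray.

Call:
{"fn": "move_arm", "kwargs": {
  "gripper": [0.1,0.1,0.1,0.1,0.1],
  "xyz": [
    [-0.9,-3.8,0],
    [-1.8,-7.6,0],
    [-2.7,-11.4,0],
    [-3.6,-15.2,0],
    [-4.5,-19,0]
  ],
  "twist": [0,0,0,0,0]
}}

```text
t: 5.33
eef_pos: [0.5959, 0.0958, 0.189]
tool_rot: [-0.0, 0.999, -0.049, 0.0]
contact_force: [0.7, 0.3, -0.3]
gripper_width: 0.298
```

Call:
{"fn": "move_arm", "kwargs": {
  "gripper": [0.1,0.1,0.1,0.1,0.1],
  "xyz": [
    [-0.9,-3.8,0],
    [-1.8,-7.6,0],
    [-2.7,-11.4,0],
    [-3.6,-15.2,0],
    [-4.5,-19,0]
  ],
  "twist": [0,0,0,-0.05,-0.1]
}}

```text
t: 5.75
eef_pos: [0.5694, 0.2894, 0.189]
tool_rot: [-0.0, 1.0, 0.003, 0.0]
contact_force: [-0.2, -0.5, -1.2]
gripper_width: 0.293
```

```bash
python3 -c "
from h import *
to(.565,.365,.1,0)
c=read_camera('wrist');cv2.imwrite('pics/w5.png',c['pixels'][:,:,::-1])
"
```

```text
shift cm [-0.4  -7.55  8.9 ] twist 0.005 | now [0.5694 0.2894 0.189 ] yaw 0.005 t 5.75
```

View pics/w5.png

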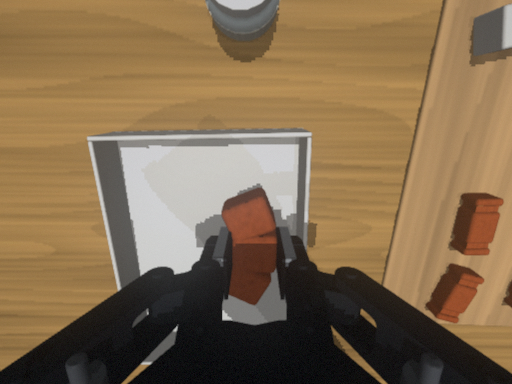

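Call:
{"fn": "move_arm", "kwargs": {
  "gripper": [0.1,0.1,0.1,0.1,0.1],
  "xyz": [
    [0,-3.5,0.5],
    [0,-7,2],
    [0,-7,5],
    [0,-7,7.5],
    [0,-7,9]
  ],
  "twist": [0,0,0,0,0]
}}

```text
t: 6.22
eef_pos: [0.5684, 0.3574, 0.0958]
tool_rot: [0.001, 1.0, 0.002, -0.001]
contact_force: [0.2, -0.5, 0.3]
gripper_width: 0.293
```

Call:
{"fn": "move_arm", "kwargs": {
  "gripper": [0.1,0.3,0.5,0.5,0.5],
  "xyz": [
    [0,0,0],
    [0,0,0],
    [0,0,0],
    [0,0,0],
    [0,0,-3]
  ],
  "twist": [0,0,0,0,0]
}}

```text
t: 6.63
eef_pos: [0.5679, 0.3556, 0.125]
tool_rot: [0.002, 1.0, 0.001, -0.003]
contact_force: [-0.6, 0.4, -0.4]
gripper_width: 0.499
```

Call:
{"fn": "move_arm", "kwargs": {
  "gripper": [0.5,0.5,0.5,0.6,0.65],
  "xyz": [
    [0,0,-3],
    [0,0,-7],
    [0,2,-9],
    [0,5,-10],
    [0,9,-10]
  ],
  "twist": [0,0,0,0,0]
}}

```text
t: 7.05
eef_pos: [0.5713, 0.2707, 0.2339]
tool_rot: [-0.003, 1.0, 0.004, 0.004]
contact_force: [0.1, -0.2, -0.3]
gripper_width: 0.65
```

```bash
python3 -c "
from h import *
c=read_camera('wrist');cv2.imwrite('pics/w6.png',c['pixels'][:,:,::-1])
c=read_camera('top');
print([(round(d['p'],2),np.round(d['centre'],3)) for d in spot_point('chip1_center','top')],[(round(d['p'],2),np.round(d['centre'],3)) for d in spot_point('short1_center','top')])
to(.531,-.018,.2,.13)
"
```

```text
[(0.79, array([ 0.53 , -0.014,  0.016]))] [(0.73, array([ 0.456, -0.008,  0.016]))]
shift cm [-3.99 28.37  2.98] twist -0.131 | now [0.571  0.2657 0.2301] yaw -0.001 t 7.25
```

View pics/w6.png

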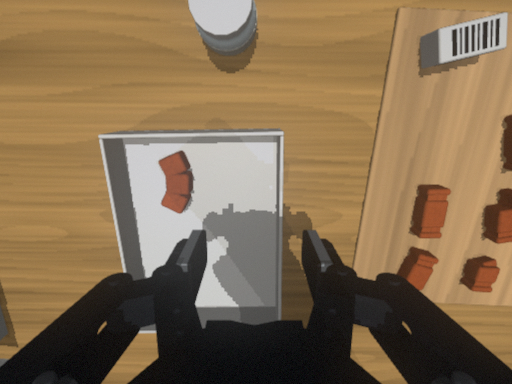

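Bent one is in the tray (wrist px 177,182). Next the chipped one.

Call:
{"fn": "move_arm", "kwargs": {
  "gripper": [0.65,0.65,0.65,0.65,0.65],
  "xyz": [
    [-0.6,4,0],
    [-1.2,8,0],
    [-1.8,12,0],
    [-2.4,16,0],
    [-3,20,1]
  ],
  "twist": [0,0,0,-0.05,-0.13]
}}

```text
t: 7.67
eef_pos: [0.5416, 0.0677, 0.2206]
tool_rot: [-0.001, 0.998, 0.069, 0.003]
contact_force: [1.7, -1.6, -0.7]
gripper_width: 0.65
```

```bash
python3 -c "
from h import *
c=read_camera('wrist');cv2.imwrite('pics/w7.png',c['pixels'][:,:,::-1])
print([(round(d['p'],2),np.round(d['centre'],3)) for d in spot_point('chip1_center','wrist')],[(round(d['p'],2),np.round(d['centre'],3)) for d in spot_point('short1_center','wrist')])
to(.531,-.018,.2,.13)
"
```

```text
[(0.64, array([ 0.532, -0.017,  0.016]))] [(0.57, array([ 0.455, -0.012,  0.02 ]))]
shift cm [-1.98  8.04  1.84] twist -0.002 | now [0.5404 0.0643 0.2183] yaw 0.128 t 7.82
```

View pics/w7.png

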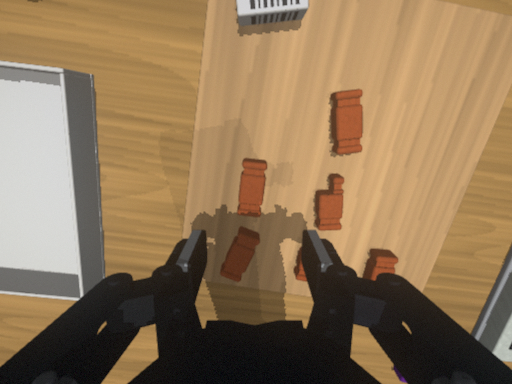

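Call:
{"fn": "move_arm", "kwargs": {
  "gripper": [0.65,0.65,0.65,0.65,0.65],
  "xyz": [
    [-1.2,4,0],
    [-2.3,8,1],
    [-2.3,8,4.5],
    [-2.3,8,8],
    [-2.3,8,10.5]
  ],
  "twist": [0,0,0,0,0]
}}

```text
t: 8.23
eef_pos: [0.5289, -0.0135, 0.1119]
tool_rot: [-0.001, 0.998, 0.067, 0.0]
contact_force: [0.2, -0.1, 0.1]
gripper_width: 0.649
```

```bash
python3 -c "
from h import *
c=read_camera('wrist');cv2.imwrite('pics/w8.png',c['pixels'][:,:,::-1])
to(.528,-.018,.091,.13)
"
```

```text
shift cm [0.09 0.52 1.7 ] twist 0.005 | now [ 0.5265 -0.013   0.108 ] yaw 0.135 t 8.28
```

View pics/w8.png

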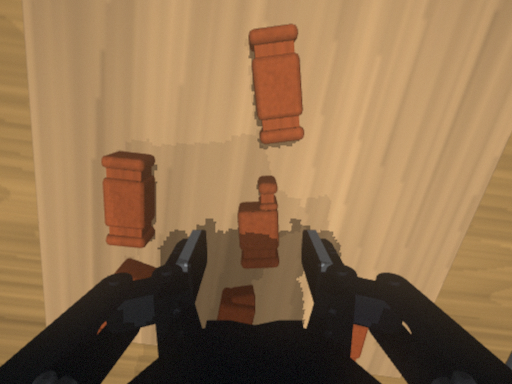

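Call:
{"fn": "move_arm", "kwargs": {
  "gripper": [0.65,0.65,0.65,0.2,0.1],
  "xyz": [
    [0.1,0.4,0.6],
    [0.1,0.4,1.2],
    [0.1,0.4,1.7],
    [0.1,0.4,1.7],
    [0.1,0.4,1.7]
  ],
  "twist": [0,0,0,0,0]
}}

```text
t: 8.7
eef_pos: [0.5306, -0.0185, 0.0972]
tool_rot: [-0.0, 0.998, 0.067, 0.001]
contact_force: [0.3, -0.6, 0.2]
gripper_width: 0.38
```

Call:
{"fn": "move_arm", "kwargs": {
  "gripper": [0.1,0.1,0.1,0.1,0.1],
  "xyz": [
    [0,0,0],
    [0,0,0],
    [0,0,0],
    [0,0,0],
    [0,0,-1]
  ],
  "twist": [0,0,0,0,0]
}}

```text
t: 9.12
eef_pos: [0.5293, -0.0188, 0.106]
tool_rot: [-0.0, 0.998, 0.066, -0.001]
contact_force: [-0.0, 0.2, -0.7]
gripper_width: 0.274
```

Call:
{"fn": "move_arm", "kwargs": {
  "gripper": [0.1,0.1,0.1,0.1,0.1],
  "xyz": [
    [0,0,-2],
    [0,0,-4],
    [0,0,-6],
    [0,0,-8],
    [0,0,-10]
  ],
  "twist": [0,0,0,0,0]
}}

```text
t: 9.53
eef_pos: [0.5298, -0.0189, 0.2081]
tool_rot: [0.0, 0.998, 0.066, 0.0]
contact_force: [0.6, 0.0, -0.9]
gripper_width: 0.273
```

```bash
python3 -c "
from h import *
c=read_camera('wrist');cv2.imwrite('pics/w9.png',c['pixels'][:,:,::-1])
to(.57,.285,.2,0)
"
```

```text
shift cm [  7.79 -29.61   1.22] twist 0.132 | now [ 0.5318 -0.0188  0.2119] yaw 0.132 t 9.58
```

View pics/w9.png

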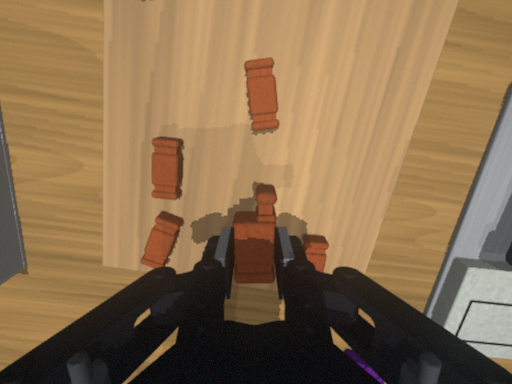

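Call:
{"fn": "move_arm", "kwargs": {
  "gripper": [0.1,0.1,0.1,0.1,0.1],
  "xyz": [
    [1,-4,0],
    [2,-8,0],
    [3,-12,0],
    [4,-16,0],
    [5,-20,0]
  ],
  "twist": [0,0,0.04,0.08,0.13]
}}

```text
t: 10.0
eef_pos: [0.553, 0.1877, 0.2072]
tool_rot: [-0.0, 1.0, 0.0, 0.0]
contact_force: [0.6, 0.0, -0.9]
gripper_width: 0.272
```

```bash
python3 -c "
from h import *
to(.57,.29,.1,0)
"
```

```text
shift cm [  1.69 -10.23  10.72] twist 0.0 | now [0.553  0.1877 0.2072] yaw 0.0 t 10.0
```

Call:
{"fn": "move_arm", "kwargs": {
  "gripper": [0.1,0.1,0.1,0.1,0.1],
  "xyz": [
    [0.6,-3.5,0],
    [1.2,-7,0],
    [1.7,-10.4,0],
    [1.7,-10.4,3],
    [1.7,-10.4,6]
  ],
  "twist": [0,0,0,0,0]
}}

```text
t: 10.42
eef_pos: [0.5705, 0.2945, 0.1482]
tool_rot: [-0.002, 1.0, 0.004, 0.002]
contact_force: [0.1, -0.7, -1.8]
gripper_width: 0.277
```

Call:
{"fn": "move_arm", "kwargs": {
  "gripper": [0.1,0.1,0.2,0.35,0.48],
  "xyz": [
    [0,0,2.5],
    [0,0,4.5],
    [0,0,4.5],
    [0,0,4.5],
    [0,0,4.5]
  ],
  "twist": [0,0,0,0,0]
}}

```text
t: 10.83
eef_pos: [0.5706, 0.2905, 0.103]
tool_rot: [-0.001, 1.0, 0.001, 0.001]
contact_force: [0.0, -0.3, 0.4]
gripper_width: 0.471
```

Call:
{"fn": "move_arm", "kwargs": {
  "gripper": [0.48,0.48,0.48,0.55,0.65],
  "xyz": [
    [0,0,0],
    [0,0,-3],
    [0,0,-6],
    [0,2,-9],
    [0,5,-11]
  ],
  "twist": [0,0,0,0,0]
}}

```text
t: 11.25
eef_pos: [0.5705, 0.2441, 0.2163]
tool_rot: [-0.003, 1.0, 0.004, 0.003]
contact_force: [1.7, -0.6, 1.6]
gripper_width: 0.645
```

```bash
python3 -c "
from h import *
c=read_camera('wrist');cv2.imwrite('pics/w10.png',c['pixels'][:,:,::-1])
c=read_camera('top');cv2.imwrite('pics/t10.png',c['pixels'][:,:,::-1])
print([(round(d['p'],2),np.round(d['centre'],3)) for d in spot_point('short1_center','top')])
to(.455,-.011,.2,-.03)
"
```

```text
[(0.53, array([ 0.457, -0.006,  0.016]))]
shift cm [-11.67  24.88   1.42] twist 0.028 | now [0.5721 0.2375 0.2153] yaw -0.002 t 11.4
```

View pics/w10.png

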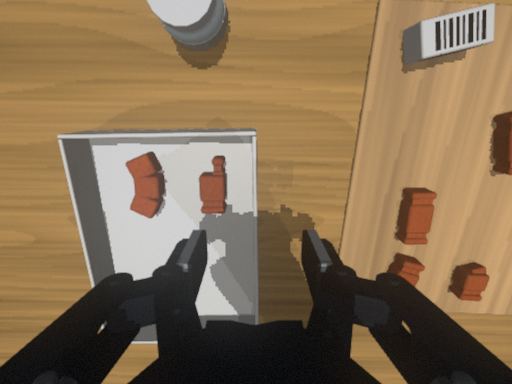

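Chip is down too. On to the short one.

Call:
{"fn": "move_arm", "kwargs": {
  "gripper": [0.65,0.65,0.65,0.65,0.65],
  "xyz": [
    [-1.5,3.5,0],
    [-3,7,0],
    [-4.5,10.5,0],
    [-6,14,0],
    [-7.5,17.5,0]
  ],
  "twist": [0,0,0,0.01,0.03]
}}

```text
t: 11.82
eef_pos: [0.4945, 0.0643, 0.2115]
tool_rot: [-0.0, 1.0, -0.013, 0.0]
contact_force: [1.2, -0.4, -0.4]
gripper_width: 0.646
```

```bash
python3 -c "
from h import *
c=read_camera('wrist');cv2.imwrite('pics/w11.png',c['pixels'][:,:,::-1])
print([(round(d['p'],2),np.round(d['centre'],3)) for d in spot_point('short1_center','wrist')])
to(.455,-.011,.13,-.03)
"
```

```text
[(0.61, array([ 0.456, -0.011,  0.02 ]))]
shift cm [-3.52  7.12  8.13] twist -0.005 | now [0.4928 0.0592 0.211 ] yaw -0.035 t 11.92
```

View pics/w11.png

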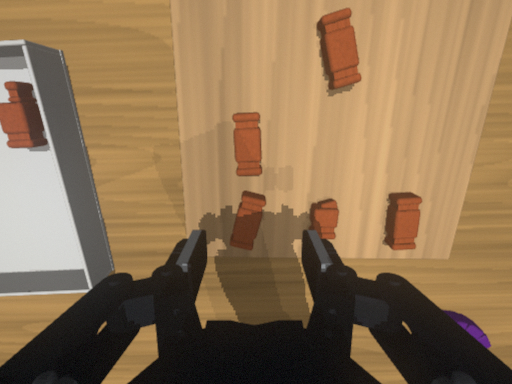

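Call:
{"fn": "move_arm", "kwargs": {
  "gripper": [0.62,0.62,0.62,0.62,0.62],
  "xyz": [
    [-1.8,3.6,0],
    [-3.5,7.2,1],
    [-3.5,7.2,4.5],
    [-3.5,7.2,8],
    [-3.5,7.2,10]
  ],
  "twist": [0,0,0,0,0]
}}

```text
t: 12.33
eef_pos: [0.4577, -0.0059, 0.1094]
tool_rot: [-0.0, 1.0, -0.014, -0.0]
contact_force: [0.4, 0.4, 0.5]
gripper_width: 0.621
```

```bash
python3 -c "
from h import *
c=read_camera('wrist');cv2.imwrite('pics/w12.png',c['pixels'][:,:,::-1])
to(.455,-.011,.091,-.03)
"
```

```text
shift cm [-0.11  0.55  1.59] twist 0.004 | now [ 0.4563 -0.0055  0.1069] yaw -0.026 t 12.38
```

View pics/w12.png

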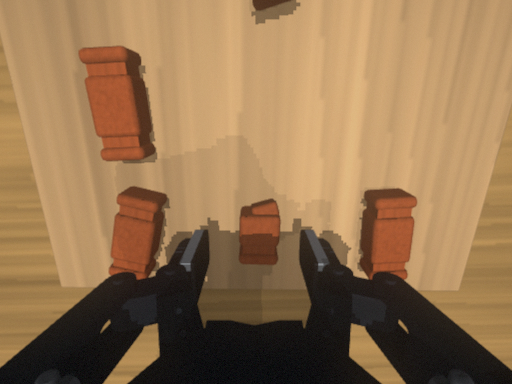

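Call:
{"fn": "move_arm", "kwargs": {
  "gripper": [0.62,0.62,0.62,0.2,0.1],
  "xyz": [
    [-0.2,0.4,0.6],
    [-0.2,0.4,1.2],
    [-0.2,0.4,1.7],
    [-0.2,0.4,1.7],
    [-0.2,0.4,1.7]
  ],
  "twist": [0,0,0,0,0]
}}

```text
t: 12.8
eef_pos: [0.4569, -0.0099, 0.0949]
tool_rot: [-0.0, 1.0, -0.013, 0.001]
contact_force: [0.3, -0.0, -0.8]
gripper_width: 0.346
```

Call:
{"fn": "move_arm", "kwargs": {
  "gripper": [0.1,0.1,0.1,0.1,0.1],
  "xyz": [
    [0,0,0],
    [0,0,0],
    [0,0,0],
    [0,0,0],
    [0,0,-1]
  ],
  "twist": [0,0,0,0,0]
}}

```text
t: 13.22
eef_pos: [0.4559, -0.01, 0.104]
tool_rot: [0.0, 1.0, -0.013, -0.001]
contact_force: [-0.4, -0.4, -0.2]
gripper_width: 0.278
```

Call:
{"fn": "move_arm", "kwargs": {
  "gripper": [0.1,0.1,0.1,0.1,0.1],
  "xyz": [
    [0,0,-2],
    [0,0,-4],
    [0,0,-6],
    [0,0,-8],
    [0,0,-10]
  ],
  "twist": [0,0,0,0,0]
}}

```text
t: 13.63
eef_pos: [0.4562, -0.0102, 0.2061]
tool_rot: [-0.0, 1.0, -0.014, 0.0]
contact_force: [0.5, 0.7, -0.0]
gripper_width: 0.282
```

```bash
python3 -c "
from h import *
c=read_camera('wrist');cv2.imwrite('pics/w13.png',c['pixels'][:,:,::-1])
to(.455,.36,.2,0)
"
```

```text
shift cm [ -1.33 -36.98   0.96] twist -0.027 | now [ 0.4581 -0.0101  0.2095] yaw -0.027 t 13.68
```

View pics/w13.png

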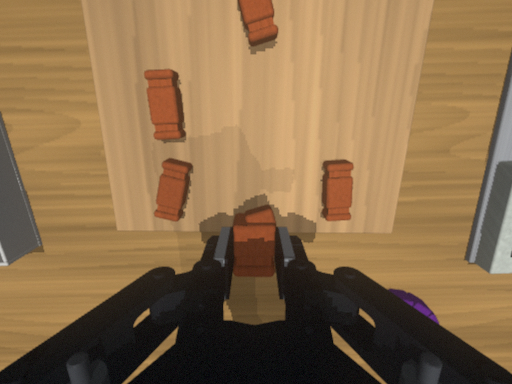

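Call:
{"fn": "move_arm", "kwargs": {
  "gripper": [0.1,0.1,0.1,0.1,0.1],
  "xyz": [
    [-0.1,-4,0],
    [-0.2,-8,0],
    [-0.4,-12,0],
    [-0.6,-16,0],
    [-0.7,-20,0]
  ],
  "twist": [0,0,0,0,-0.03]
}}

```text
t: 14.1
eef_pos: [0.4543, 0.1917, 0.2052]
tool_rot: [-0.0, 1.0, 0.001, 0.001]
contact_force: [1.2, -0.4, -0.5]
gripper_width: 0.283
```

Call:
{"fn": "move_arm", "kwargs": {
  "gripper": [0.1,0.1,0.1,0.1,0.1],
  "xyz": [
    [0,-4,0],
    [0,-8,0],
    [0,-12,0],
    [0,-16,0],
    [0,-16.5,3]
  ],
  "twist": [0,0,0,0,0]
}}

```text
t: 14.52
eef_pos: [0.455, 0.3663, 0.1803]
tool_rot: [-0.007, 1.0, 0.005, 0.004]
contact_force: [0.8, 2.5, 0.5]
gripper_width: 0.281
```

```bash
python3 -c "
from h import *
to(.455,.36,.1,0)
"
```

```text
shift cm [-0.07  0.74  8.02] twist 0.01 | now [0.455  0.3663 0.1803] yaw 0.01 t 14.52
```

Call:
{"fn": "move_arm", "kwargs": {
  "gripper": [0.1,0.1,0.1,0.1,0.1],
  "xyz": [
    [0,0.3,2],
    [0,0.3,4],
    [0,0.3,6],
    [0,0.3,7.3],
    [0,0.3,7.3]
  ],
  "twist": [0,0,0,0,0]
}}

```text
t: 14.93
eef_pos: [0.4531, 0.3509, 0.0991]
tool_rot: [0.002, 1.0, 0.001, -0.002]
contact_force: [-0.5, 0.4, -0.3]
gripper_width: 0.277
```

Call:
{"fn": "move_arm", "kwargs": {
  "gripper": [0.2,0.35,0.48,0.48,0.48],
  "xyz": [
    [0,0,0],
    [0,0,0],
    [0,0,0],
    [0,0,0],
    [0,0,-3]
  ],
  "twist": [0,0,0,0,0]
}}

```text
t: 15.35
eef_pos: [0.4523, 0.3501, 0.128]
tool_rot: [0.003, 1.0, 0.001, -0.003]
contact_force: [-0.6, 0.5, -0.5]
gripper_width: 0.48
```

Call:
{"fn": "move_arm", "kwargs": {
  "gripper": [0.48,0.5,0.6,0.7,0.75],
  "xyz": [
    [0,0,-3.5],
    [0,0,-7],
    [0,1,-10],
    [2,4,-12],
    [4,7,-13]
  ],
  "twist": [0,0,0,0,0]
}}

```text
t: 15.77
eef_pos: [0.4949, 0.284, 0.2659]
tool_rot: [-0.002, 1.0, 0.004, 0.003]
contact_force: [2.0, -0.3, -0.5]
gripper_width: 0.748
```

```bash
python3 -c "
from h import *
c=read_camera('wrist');cv2.imwrite('pics/w14.png',c['pixels'][:,:,::-1])
c=read_camera('top');
im=ortho(c,.35,.85,-.2,.45,0.028,1100);cv2.imwrite('pics/t14.png',im)
print([(round(d['p'],2),np.round(d['centre'],3)) for d in spot_point('lot_center','top')])
to(.71,.076,.2,0)
"
```

```text
[(0.96, array([0.702, 0.074, 0.024]))]
shift cm [21.34 20.22  6.41] twist -0.004 | now [0.4971 0.279  0.2633] yaw -0.004 t 15.92
```

View pics/t14.png

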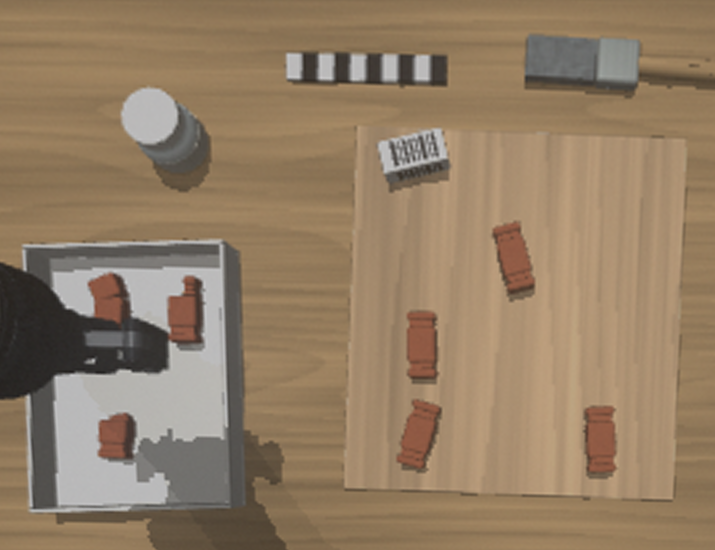

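View pics/w14.png

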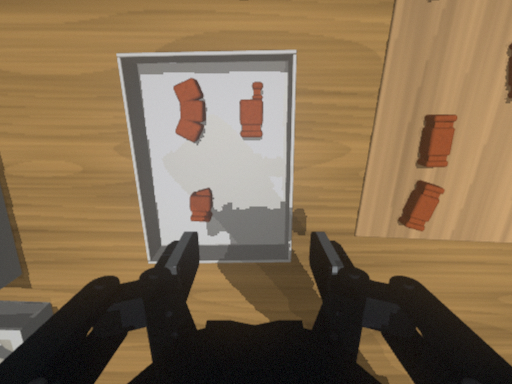

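Call:
{"fn": "move_arm", "kwargs": {
  "gripper": [0.75,0.75,0.75,0.75,0.75],
  "xyz": [
    [2.5,2.5,0],
    [5,5,0],
    [7.5,7.5,0],
    [10,10,0],
    [12.5,12.5,0]
  ],
  "twist": [0.12,0.24,0.36,0.48,0.6]
}}

```text
t: 16.33
eef_pos: [0.6203, 0.1573, 0.2614]
tool_rot: [-0.0, 0.955, -0.296, -0.0]
contact_force: [-1.1, 0.2, -0.1]
gripper_width: 0.744
```

```bash
python3 -c "
from h import *
print(get_obs()['q'].round(2))
to(.705,.076,.2,-1.31)
"
```

```text
[-0.32  0.46 -0.04  1.68  0.02  1.   -2.54]
shift cm [11.59  1.91  6.14] twist 0.708 | now [0.6203 0.1573 0.2614] yaw -0.602 t 16.33
```

Call:
{"fn": "move_arm", "kwargs": {
  "gripper": [0.75,0.75,0.75,0.75,0.75],
  "xyz": [
    [0,0,0],
    [0,0,0],
    [0,0,0],
    [0,0,0],
    [0,0,0]
  ],
  "twist": [-0.12,-0.24,-0.36,-0.48,-0.6]
}}

```text
t: 16.75
eef_pos: [0.6193, 0.1586, 0.2611]
tool_rot: [-0.0, 1.0, 0.005, -0.0]
contact_force: [0.2, 0.2, 0.0]
gripper_width: 0.746
```

Call:
{"fn": "move_arm", "kwargs": {
  "gripper": [0.75,0.75,0.75,0.75,0.75],
  "xyz": [
    [0,0,0],
    [0,0,0],
    [0,0,0],
    [0,0,0],
    [0,0,0]
  ],
  "twist": [-0.12,-0.24,-0.36,-0.48,-0.6]
}}

```text
t: 17.17
eef_pos: [0.6193, 0.1586, 0.2612]
tool_rot: [-0.0, 0.954, 0.3, -0.0]
contact_force: [-0.5, 0.4, -0.2]
gripper_width: 0.753
```

Call:
{"fn": "move_arm", "kwargs": {
  "gripper": [0.75,0.75,0.75,0.75,0.75],
  "xyz": [
    [0,0,0],
    [0,0,0],
    [0,0,0],
    [0,0,0],
    [0,0,0]
  ],
  "twist": [-0.12,-0.24,-0.36,-0.48,-0.6]
}}

```text
t: 17.58
eef_pos: [0.6193, 0.1586, 0.2612]
tool_rot: [-0.0, 0.823, 0.569, -0.0]
contact_force: [-0.1, 0.3, -0.2]
gripper_width: 0.751
```

Call:
{"fn": "move_arm", "kwargs": {
  "gripper": [0.75,0.75,0.75,0.75,0.75],
  "xyz": [
    [0,0,0],
    [0,0,0],
    [0,0,0],
    [0,0,0],
    [0,0,0]
  ],
  "twist": [-0.12,-0.24,-0.36,-0.48,-0.6]
}}

```text
t: 18.0
eef_pos: [0.6193, 0.1585, 0.2613]
tool_rot: [-0.0, 0.618, 0.786, 0.0]
contact_force: [-0.5, 0.1, -0.1]
gripper_width: 0.75
```

```bash
python3 -c "
from h import *
print(get_obs()['q'].round(2))
c=read_camera('wrist');cv2.imwrite('pics/w15.png',c['pixels'][:,:,::-1])
print([(round(d['p'],2),np.round(d['centre'],3)) for d in spot_point('lot_center','wrist')])
to(.705,.076,.2,1.83)
"
```

```text
[ 0.06  0.52 -0.57  1.66  0.31  1.06 -0.36]
[(0.63, array([0.711, 0.078, 0.021])), (0.22, array([ 0.614, -0.017,  0.017]))]
shift cm [-10.     6.42   6.1 ] twist -0.025 | now [0.6194 0.1583 0.2611] yaw 1.805 t 18.1
```

View pics/w15.png

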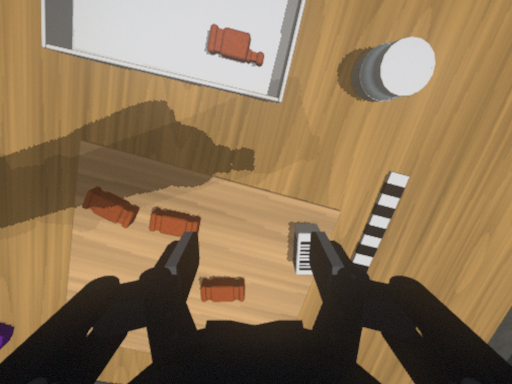

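Call:
{"fn": "move_arm", "kwargs": {
  "gripper": [0.75,0.75,0.75,0.75,0.75],
  "xyz": [
    [-3,2,0],
    [-6,4,0],
    [-10,6.6,0],
    [-10,6.6,3],
    [-10,6.6,6]
  ],
  "twist": [0,0,0,0,-0.02]
}}

```text
t: 18.52
eef_pos: [0.7105, 0.0717, 0.2022]
tool_rot: [0.003, 0.617, 0.787, 0.001]
contact_force: [0.2, -0.8, -1.0]
gripper_width: 0.753
```

Call:
{"fn": "move_arm", "kwargs": {
  "gripper": [0.7,0.7,0.7,0.7,0.7],
  "xyz": [
    [0,0,2],
    [0,0,4],
    [0,0,6],
    [0,0,7.5],
    [0,0,7.5]
  ],
  "twist": [0,0,0,0,0]
}}

```text
t: 18.93
eef_pos: [0.705, 0.0754, 0.1225]
tool_rot: [-0.002, 0.613, 0.79, -0.002]
contact_force: [-0.5, -0.2, -0.5]
gripper_width: 0.702
```

```bash
python3 -c "
from h import *
c=read_camera('wrist');cv2.imwrite('pics/w16.png',c['pixels'][:,:,::-1])
print([(round(d['p'],2),np.round(d['centre'],3)) for d in spot_point('lot_center','wrist')])
to(.707,.077,.095,1.83)
"
```

```text
[(0.79, array([0.707, 0.077, 0.02 ]))]
shift cm [0.12 0.03 3.13] twist -0.008 | now [0.707  0.0758 0.1263] yaw 1.822 t 19.03
```

View pics/w16.png

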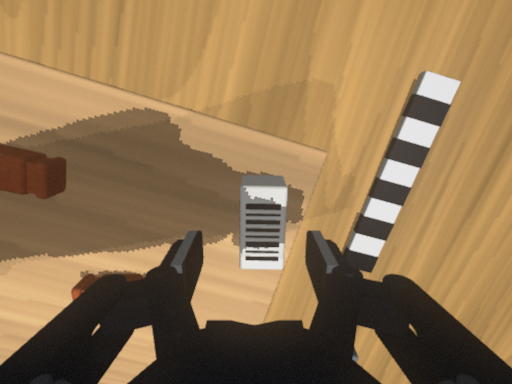

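Call:
{"fn": "move_arm", "kwargs": {
  "gripper": [0.6,0.6,0.6,0.6,0.6],
  "xyz": [
    [0.1,0.1,1],
    [0.1,0.1,2],
    [0.1,0.1,2.8],
    [0.1,0.1,3],
    [0.1,0.1,3]
  ],
  "twist": [0,0,0,0,0]
}}

```text
t: 19.45
eef_pos: [0.7072, 0.0763, 0.0952]
tool_rot: [-0.001, 0.613, 0.79, -0.001]
contact_force: [-0.1, 0.1, -0.4]
gripper_width: 0.6
```

Call:
{"fn": "move_arm", "kwargs": {
  "gripper": [0.4,0.2,0.1,0.1,0.1],
  "xyz": [
    [0,0,0],
    [0,0,0],
    [0,0,0],
    [0,0,0],
    [0,0,0]
  ],
  "twist": [0,0,0,0,0]
}}

```text
t: 19.87
eef_pos: [0.7082, 0.0766, 0.0969]
tool_rot: [0.0, 0.613, 0.79, 0.0]
contact_force: [0.2, 1.6, 4.1]
gripper_width: 0.334
```

Call:
{"fn": "move_arm", "kwargs": {
  "gripper": [0.1,0.1,0.1,0.1,0.1],
  "xyz": [
    [0,0,0],
    [0,0,0],
    [0,0,0],
    [0,0,-2],
    [0,0,-4]
  ],
  "twist": [0,0,0,0,0]
}}

```text
t: 20.28
eef_pos: [0.7063, 0.0761, 0.1346]
tool_rot: [-0.002, 0.613, 0.79, -0.002]
contact_force: [0.5, 1.2, -0.3]
gripper_width: 0.333
```

Call:
{"fn": "move_arm", "kwargs": {
  "gripper": [0.1,0.1,0.1,0.1,0.1],
  "xyz": [
    [0,0,-3],
    [0,0,-6],
    [0,0,-9],
    [0,0,-9],
    [0,0,-9]
  ],
  "twist": [0,0,0,0,0]
}}

```text
t: 20.7
eef_pos: [0.7085, 0.0767, 0.2281]
tool_rot: [0.001, 0.613, 0.79, 0.001]
contact_force: [0.4, -0.3, -1.7]
gripper_width: 0.334
```

```bash
python3 -c "
from h import *
c=read_camera('wrist');cv2.imwrite('pics/w17.png',c['pixels'][:,:,::-1])
c=read_camera('top');cv2.imwrite('pics/t17.png',ortho(c,.3,.72,-.5,-.2,.03,1400))
to(.405,-.325,.22,1.57)
"
```

```text
shift cm [-31.32 -39.25   0.58] twist 0.253 | now [0.707  0.0761 0.2249] yaw 1.823 t 20.8
```

View pics/w17.png

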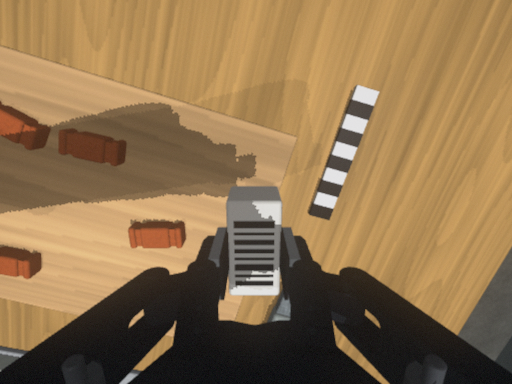

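View pics/t17.png

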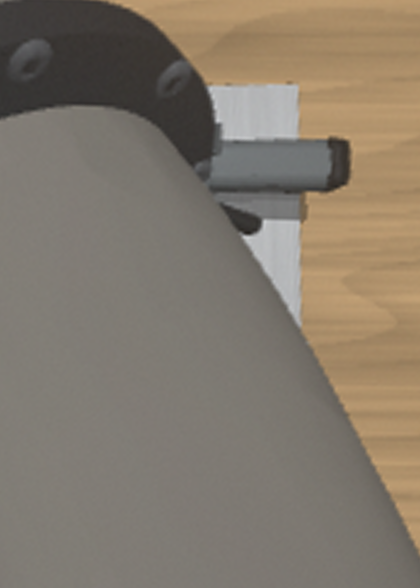

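```bash
python3 -c "
from h import *
c=read_camera('top');c['pixels']=cv2.imread('pics/top0.png')[:,:,::-1]
cv2.imwrite('pics/t18.png',ortho(c,.32,.72,-.46,-.2,.03,1450))
"
```

```text
(no output)
```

View pics/t18.png

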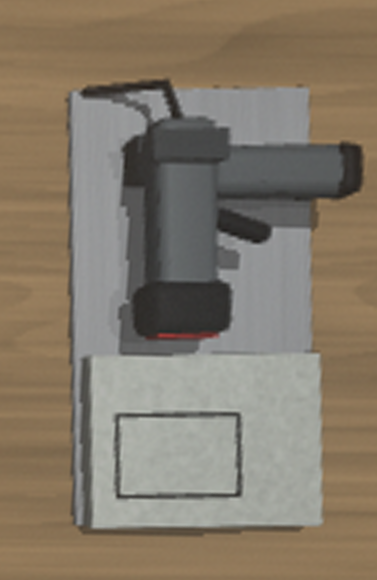

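Call:
{"fn": "move_arm", "kwargs": {
  "gripper": [0.1,0.1,0.1,0.1,0.1],
  "xyz": [
    [-2.5,-3.1,0],
    [-5,-6.2,0],
    [-7.5,-9.3,0],
    [-10,-12.4,0],
    [-12.5,-15.5,0]
  ],
  "twist": [0,0,0,0,0]
}}

```text
t: 21.27
eef_pos: [0.5866, -0.0846, 0.2244]
tool_rot: [-0.001, 0.613, 0.79, -0.001]
contact_force: [0.3, -1.2, -0.5]
gripper_width: 0.334
```

Call:
{"fn": "move_arm", "kwargs": {
  "gripper": [0.1,0.1,0.1,0.1,0.1],
  "xyz": [
    [-2.5,-3.1,0],
    [-5,-6.2,0],
    [-7.5,-9.3,0],
    [-10,-12.4,0],
    [-12.5,-15.5,0]
  ],
  "twist": [0,0,0.05,0.15,0.25]
}}

```text
t: 21.68
eef_pos: [0.4676, -0.2441, 0.2249]
tool_rot: [-0.001, 0.708, 0.706, -0.0]
contact_force: [0.2, -0.6, -0.6]
gripper_width: 0.335
```

```bash
python3 -c "
from h import *
c=read_camera('wrist');cv2.imwrite('pics/w18.png',c['pixels'][:,:,::-1])
for q in ['scan_spot','lot_center']: print([(round(d['p'],2),np.round(d['centre'],3)) for d in spot_point(q,'wrist')])
to(.405,-.325,.2,1.57)
print(get_obs()['q'].round(2))
"
```

```text
[(0.59, array([ 0.4  , -0.319,  0.03 ]))]
[(0.84, array([ 0.466, -0.249,  0.149]))]
shift cm [-7.92 -6.12  2.5 ] twist -0.004 | now [ 0.4667 -0.2461  0.2247] yaw 1.566 t 21.83
[ 0.75  0.37 -0.47  1.96  0.22  0.87  0.16]
```

View pics/w18.png

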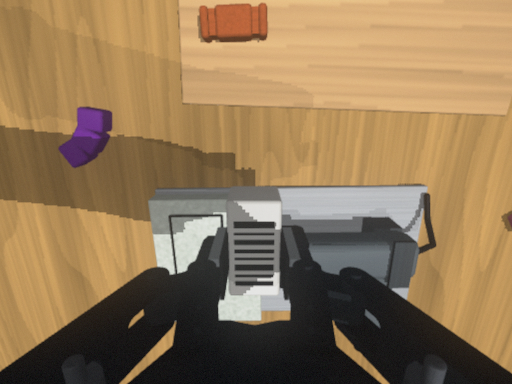

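Call:
{"fn": "move_arm", "kwargs": {
  "gripper": [0.1,0.1,0.1,0.1,0.1],
  "xyz": [
    [-2.6,-2,0],
    [-5.2,-4,0],
    [-7.7,-6.1,1],
    [-7.7,-6.1,4],
    [-7.7,-6.1,7]
  ],
  "twist": [0,0,0,0,0]
}}

```text
t: 22.25
eef_pos: [0.4088, -0.3214, 0.1557]
tool_rot: [0.001, 0.707, 0.707, 0.0]
contact_force: [0.7, 0.2, -0.5]
gripper_width: 0.331
```

```bash
python3 -c "
from h import *
c=read_camera('wrist');cv2.imwrite('pics/w19.png',c['pixels'][:,:,::-1])
c=read_camera('scene');cv2.imwrite('pics/s19.png',cv2.resize(c['pixels'][150:350,40:240,::-1],None,fx=3,fy=3))
for q in ['scan_spot','lot_center']: print([(round(d['p'],2),np.round(d['centre'],3)) for d in spot_point(q,'wrist')])
to(.405,-.322,.122,1.56)
"
```

```text
[]
[(0.8, array([ 0.407, -0.327,  0.081]))]
shift cm [-0.35 -0.47  3.39] twist 0.016 | now [ 0.4097 -0.3185  0.1559] yaw 1.576 t 22.45
```

View pics/w19.png

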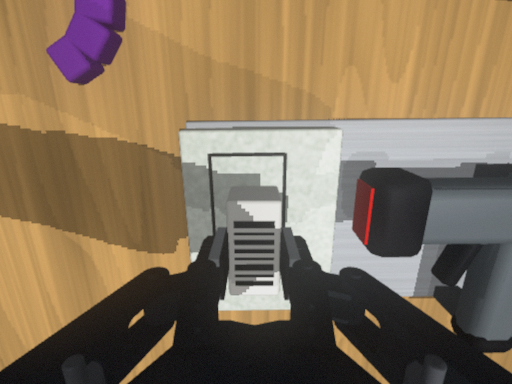

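View pics/s19.png

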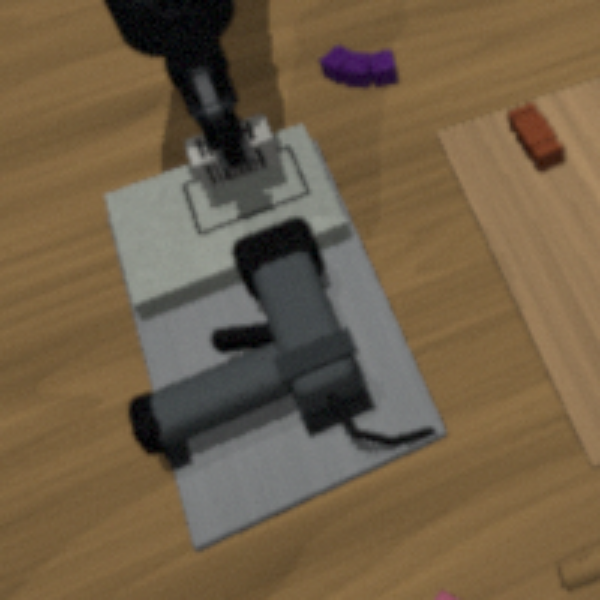

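Call:
{"fn": "move_arm", "kwargs": {
  "gripper": [0.1,0.1,0.1,0.1,0.1],
  "xyz": [
    [-0.2,-0.3,1],
    [-0.2,-0.4,2],
    [-0.2,-0.4,2.8],
    [-0.2,-0.4,3.3],
    [-0.2,-0.4,3.3]
  ],
  "twist": [0,0,0,0,0]
}}

```text
t: 22.87
eef_pos: [0.4046, -0.3216, 0.1223]
tool_rot: [-0.001, 0.706, 0.708, -0.0]
contact_force: [-0.4, 0.1, 0.0]
gripper_width: 0.335
```

Call:
{"fn": "move_arm", "kwargs": {
  "gripper": [0.1,0.1,0.1,0.1,0.1],
  "xyz": [
    [0,0,0.1],
    [0,0,0.1],
    [0,0,0.1],
    [0,0,0.1],
    [0,0,0.1]
  ],
  "twist": [0,0,0,0,0]
}}

```text
t: 23.28
eef_pos: [0.4052, -0.3221, 0.1226]
tool_rot: [0.0, 0.706, 0.708, 0.0]
contact_force: [-0.2, 0.6, 0.0]
gripper_width: 0.334
```

```bash
python3 -c "
from h import *
c=read_camera('wrist');cv2.imwrite('pics/w20.png',c['pixels'][:,:,::-1])
for q in ['scan_spot','lot_center']: print([(round(d['p'],2),np.round(d['centre'],3)) for d in spot_point(q,'wrist')])
to(.405,-.322,.122,1.56)
"
```

```text
[]
[(0.95, array([ 0.4  , -0.324,  0.049]))]
shift cm [ 0.01 -0.02  0.05] twist 0.013 | now [ 0.4052 -0.3221  0.1225] yaw 1.573 t 23.43
```

View pics/w20.png

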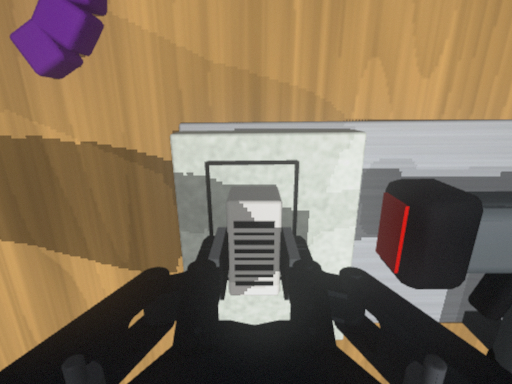

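Call:
{"fn": "move_arm", "kwargs": {
  "gripper": [0.1,0.1,0.1,0.1,0.1],
  "xyz": [
    [0,0,0.15],
    [0,0,0.15],
    [0,0,0.15],
    [0,0,0.15],
    [0,0,0.15]
  ],
  "twist": [0,0,0,0,0]
}}

```text
t: 23.85
eef_pos: [0.4053, -0.3221, 0.1209]
tool_rot: [0.0, 0.706, 0.708, 0.0]
contact_force: [0.4, -0.7, 1.3]
gripper_width: 0.336
```

Call:
{"fn": "move_arm", "kwargs": {
  "gripper": [0.35,0.4,0.5,0.55,0.55],
  "xyz": [
    [0,0,0],
    [0,0,0],
    [0,0,0],
    [0,0,0],
    [0,0,0]
  ],
  "twist": [0,0,0,0,0]
}}

```text
t: 24.27
eef_pos: [0.4051, -0.3219, 0.1208]
tool_rot: [-0.0, 0.706, 0.708, 0.0]
contact_force: [-0.0, 0.5, -0.6]
gripper_width: 0.549
```

Call:
{"fn": "move_arm", "kwargs": {
  "gripper": [0.55,0.55,0.55,0.55,0.55],
  "xyz": [
    [0,0,0],
    [0,0,-2],
    [0,0,-5],
    [0,0,-8],
    [0,0,-11]
  ],
  "twist": [0,0,0,0,0]
}}

```text
t: 24.68
eef_pos: [0.4048, -0.3217, 0.2318]
tool_rot: [-0.0, 0.706, 0.708, 0.0]
contact_force: [0.1, 0.5, -0.3]
gripper_width: 0.553
```

```bash
python3 -c "
from h import *
c=read_camera('wrist');cv2.imwrite('pics/w21.png',c['pixels'][:,:,::-1])
for q in ['scan_spot','lot_center','grip_squeeze','trigger_pad','stand']: print(q,[(round(d['p'],2),np.round(d['centre'],3)) for d in spot_point(q,'wrist')])
to(.405,-.322,.122,1.56)
"
```

```text
scan_spot []
lot_center [(0.76, array([ 0.404, -0.323,  0.044]))]
grip_squeeze [(0.94, array([ 0.587, -0.359,  0.054]))]
trigger_pad [(0.81, array([ 0.558, -0.355,  0.052]))]
stand [(0.73, array([ 0.508, -0.341,  0.001]))]
shift cm [-0.04  0.08 10.77] twist 0.013 | now [ 0.4044 -0.3217  0.2297] yaw 1.573 t 24.98
```

View pics/w21.png

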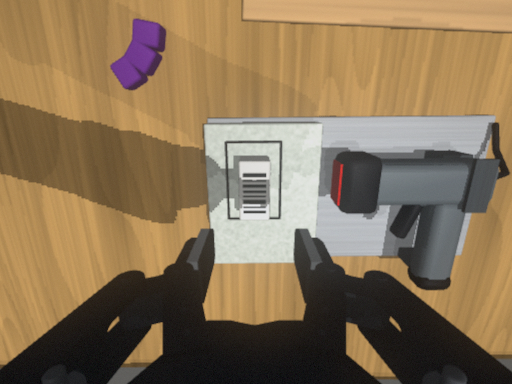

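Call:
{"fn": "move_arm", "kwargs": {
  "gripper": [0.8,0.95,1,1,1],
  "xyz": [
    [-1,3.6,0],
    [-2,7.2,0],
    [-3,10.8,0],
    [-4,14.4,0],
    [-4.3,17.9,0]
  ],
  "twist": [0,0,0,0,0],
  "squeeze": 30
}}

```text
t: 25.4
eef_pos: [0.5847, -0.3662, 0.2284]
tool_rot: [-0.001, 0.707, 0.707, -0.001]
contact_force: [0.2, -0.4, 0.0]
gripper_width: 1.001
```

Call:
{"fn": "move_arm", "kwargs": {
  "gripper": [1,1,1,1,1],
  "xyz": [
    [0,0,1.5],
    [0,0,3],
    [0,0,4.5],
    [0,0,5],
    [0,0,5]
  ],
  "twist": [0,0,0,0,0]
}}

```text
t: 25.82
eef_pos: [0.5825, -0.3641, 0.1777]
tool_rot: [-0.002, 0.706, 0.708, -0.001]
contact_force: [-0.6, -0.4, -0.3]
gripper_width: 0.995
```

```bash
python3 -c "
from h import *
c=read_camera('wrist');cv2.imwrite('pics/w22.png',c['pixels'][:,:,::-1])
c=read_camera('scene');cv2.imwrite('pics/s22.png',cv2.resize(c['pixels'][150:350,40:240,::-1],None,fx=3,fy=3))
for q in ['lot_center','grip_squeeze','trigger_pad','stand']: print(q,[(round(d['p'],2),np.round(d['centre'],3)) for d in spot_point(q,'wrist')])
to(.584,-.365,.11,1.56)
"
```

```text
lot_center []
grip_squeeze [(0.9, array([ 0.587, -0.359,  0.052]))]
trigger_pad [(0.85, array([ 0.558, -0.354,  0.054]))]
stand [(0.87, array([ 0.509, -0.339,  0.001]))]
shift cm [ 0.   -0.06  7.19] twist 0.012 | now [ 0.5845 -0.365   0.1819] yaw 1.572 t 26.12
```

View pics/w22.png

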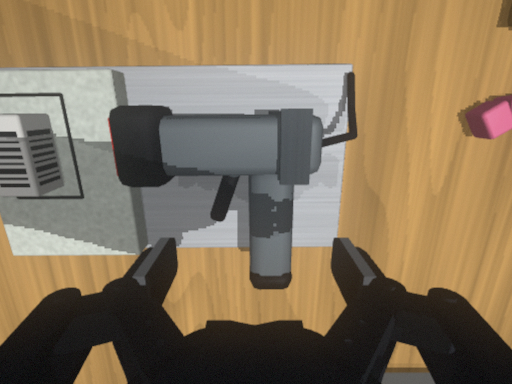

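View pics/s22.png

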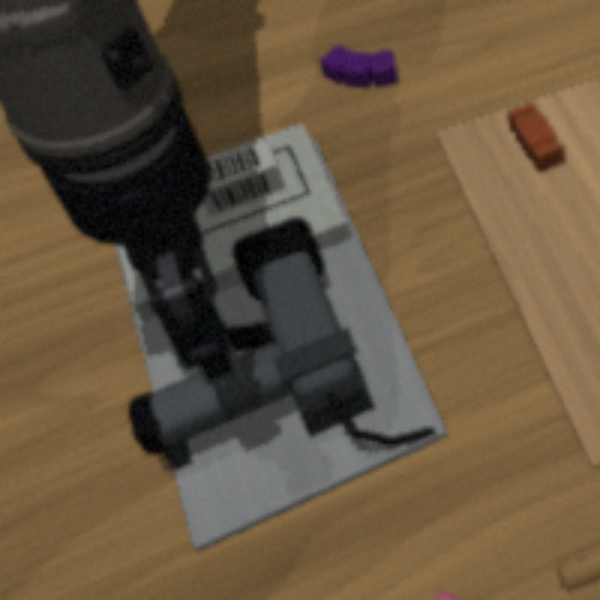

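Call:
{"fn": "move_arm", "kwargs": {
  "gripper": [1,1,1,1,1],
  "xyz": [
    [0.3,-0.35,0],
    [0.3,-0.35,0.5],
    [0.3,-0.35,1.5],
    [0.3,-0.35,2.5],
    [0.3,-0.35,3]
  ],
  "twist": [0,0,0,0,0]
}}

```text
t: 26.53
eef_pos: [0.5797, -0.3613, 0.1485]
tool_rot: [-0.001, 0.706, 0.708, -0.0]
contact_force: [0.2, -0.5, 0.3]
gripper_width: 0.997
```

```bash
python3 -c "
from h import *
c=read_camera('wrist');cv2.imwrite('pics/w23.png',c['pixels'][:,:,::-1])
to(.581,-.362,.11,1.56)
"
```

```text
shift cm [-0.09  0.17  3.77] twist 0.013 | now [ 0.5794 -0.3611  0.1477] yaw 1.573 t 26.58
```

View pics/w23.png

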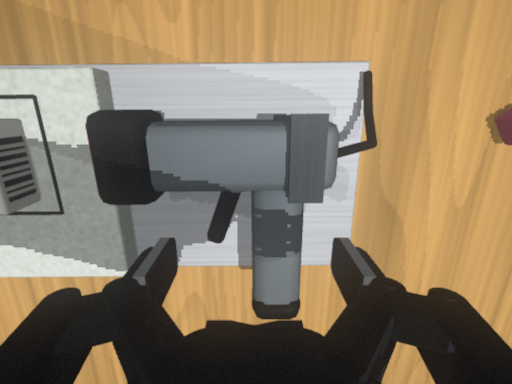

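Call:
{"fn": "move_arm", "kwargs": {
  "gripper": [1,1,1,1,1],
  "xyz": [
    [0,0.1,0.8],
    [0,0.1,1.6],
    [0,0.1,2.2],
    [0,0.1,2.5],
    [0,0.1,2.5]
  ],
  "twist": [0,0,0,0,0]
}}

```text
t: 27.0
eef_pos: [0.5812, -0.3614, 0.1246]
tool_rot: [-0.001, 0.706, 0.708, -0.0]
contact_force: [-0.4, -0.2, 0.2]
gripper_width: 1.003
```

```bash
python3 -c "
from h import *
c=read_camera('wrist');cv2.imwrite('pics/w24.png',c['pixels'][:,:,::-1])
to(.581,-.362,.11,1.56)
"
```

```text
shift cm [-0.05 -0.05  1.53] twist 0.013 | now [ 0.5815 -0.3615  0.1253] yaw 1.573 t 27.05
```

View pics/w24.png

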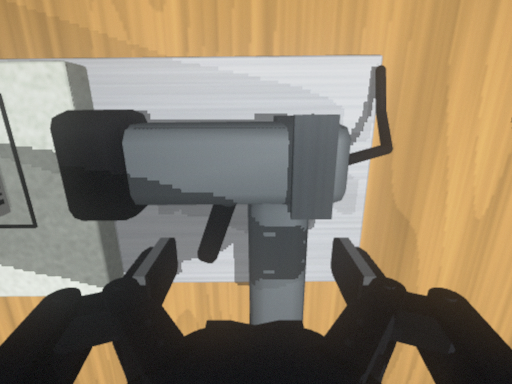

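Call:
{"fn": "move_arm", "kwargs": {
  "gripper": [1,1,1,1,1],
  "xyz": [
    [0,0,0.5],
    [0,0,1],
    [0,0,1.5],
    [0,0,1.5],
    [0,0,1.5]
  ],
  "twist": [0,0,0,0,0]
}}

```text
t: 27.47
eef_pos: [0.5814, -0.3616, 0.1103]
tool_rot: [-0.0, 0.706, 0.708, -0.0]
contact_force: [0.2, 0.0, 0.0]
gripper_width: 0.997
```

```bash
python3 -c "
from h import *
c=read_camera('wrist');cv2.imwrite('pics/w25.png',c['pixels'][:,:,::-1])
to(.586,-.362,.11,1.56)
"
```

```text
shift cm [-0.04  0.44  0.06] twist 0.013 | now [ 0.5816 -0.3616  0.1106] yaw 1.573 t 27.52
```

View pics/w25.png

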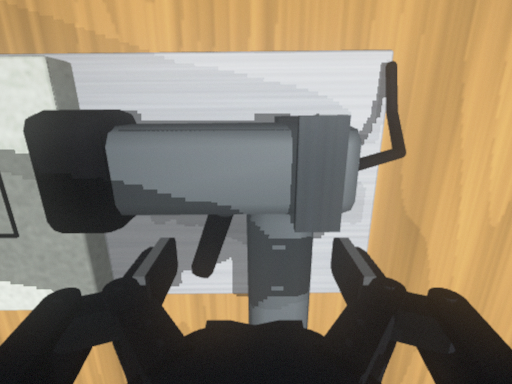

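Call:
{"fn": "move_arm", "kwargs": {
  "gripper": [0.85,0.75,0.7,0.68,0.66],
  "xyz": [
    [-0.15,0.2,0],
    [-0.15,0.4,0],
    [-0.15,0.4,0],
    [-0.15,0.4,0],
    [-0.15,0.4,0]
  ],
  "twist": [0,0,0,0,0],
  "squeeze": 30
}}

```text
t: 27.93
eef_pos: [0.5849, -0.3639, 0.1108]
tool_rot: [-0.0, 0.707, 0.708, -0.001]
contact_force: [-4.1, -2.7, 3.4]
gripper_width: 0.663
```

```bash
python3 -c "
from h import *
c=read_camera('wrist');cv2.imwrite('pics/w26.png',c['pixels'][:,:,::-1])
to(.586,-.362,.11,1.56);print(get_obs()['contact_force'],get_obs()['gripper_width'])
"
```

```text
shift cm [0.19 0.11 0.08] twist 0.012 | now [ 0.5849 -0.3639  0.1108] yaw 1.572 t 27.98
[-4.30400884 -1.79684463  2.92478553] 0.6609481724839158
```

View pics/w26.png

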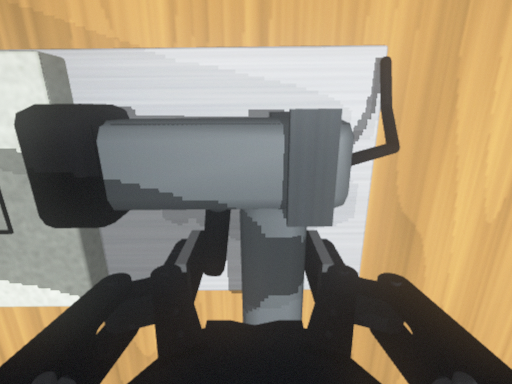

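Call:
{"fn": "move_arm", "kwargs": {
  "gripper": [0.6,0.5,0.45,0.45,0.45],
  "xyz": [
    [0,0,0],
    [0,0,0],
    [0,0,0],
    [0,0,0],
    [0,0,0]
  ],
  "twist": [0,0,0,0,0]
}}

```text
t: 28.4
eef_pos: [0.5869, -0.3639, 0.1117]
tool_rot: [0.002, 0.706, 0.708, 0.0]
contact_force: [1.5, -5.1, 4.5]
gripper_width: 0.57
```

```bash
python3 -c "
from h import *
c=read_camera('wrist');cv2.imwrite('pics/w27.png',c['pixels'][:,:,::-1])
to(.586,-.362,.11,1.56);print(get_obs()['contact_force'],get_obs()['gripper_width'])
"
```

```text
shift cm [ 0.19 -0.09  0.17] twist 0.014 | now [ 0.5869 -0.3639  0.1117] yaw 1.574 t 28.45
[ 1.4150396  -4.9697775   3.57829365] 0.5702952089610591
```

View pics/w27.png

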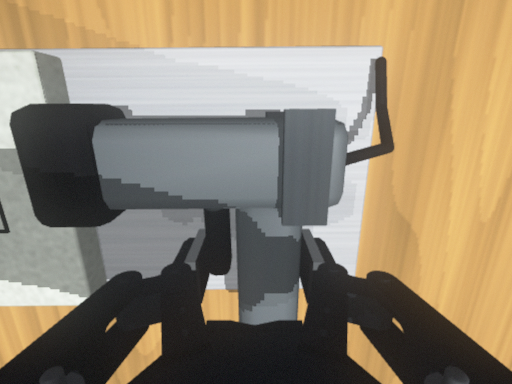

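Call:
{"fn": "move_arm", "kwargs": {
  "gripper": [0.45,0.45,0.45,0.7,0.85],
  "xyz": [
    [0,0,0],
    [0,0,0],
    [0,0,0],
    [0,0,0],
    [0,-0.3,0]
  ],
  "twist": [0,0,0,0,0]
}}

```text
t: 28.87
eef_pos: [0.5823, -0.3615, 0.1097]
tool_rot: [-0.002, 0.706, 0.708, 0.0]
contact_force: [-1.6, 1.5, -1.5]
gripper_width: 0.822
```

Call:
{"fn": "move_arm", "kwargs": {
  "gripper": [1,1,1,1,1],
  "xyz": [
    [0,-0.2,0],
    [0,-0.2,0],
    [0,-0.2,0],
    [0,-0.2,0],
    [0,-0.2,-1]
  ],
  "twist": [0,0,0,0,0]
}}

```text
t: 29.28
eef_pos: [0.5799, -0.3624, 0.1193]
tool_rot: [-0.002, 0.706, 0.708, -0.0]
contact_force: [0.6, 0.0, -0.3]
gripper_width: 1.002
```

```bash
python3 -c "
from h import *
c=read_camera('wrist');cv2.imwrite('pics/w28.png',c['pixels'][:,:,::-1])
to(.581,-.362,.23,1.56);print(get_obs()['contact_force'],get_obs()['gripper_width'])
"
```

```text
shift cm [  0.11  -0.02 -10.74] twist 0.013 | now [ 0.5813 -0.3632  0.1226] yaw 1.573 t 29.33
[1.1663746  0.58075909 0.95330076] 1.002405973105886
```

View pics/w28.png

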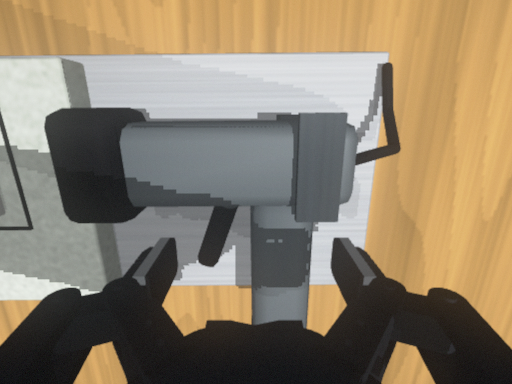

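Call:
{"fn": "move_arm", "kwargs": {
  "gripper": [1,1,1,1,1],
  "xyz": [
    [0,0,-2],
    [0,0,-5],
    [0,0,-8],
    [0,0,-11],
    [0,0,-11]
  ],
  "twist": [0,0,0,0,0]
}}

```text
t: 29.75
eef_pos: [0.584, -0.3642, 0.2389]
tool_rot: [0.006, 0.706, 0.708, 0.002]
contact_force: [1.2, -1.0, 1.1]
gripper_width: 1.003
```

```bash
python3 -c "
from h import *
c=read_camera('wrist');cv2.imwrite('pics/w29.png',c['pixels'][:,:,::-1])
c=read_camera('scene');cv2.imwrite('pics/s29.png',c['pixels'][:,:,::-1])
for cam in ['wrist','scene']:
  for q in ['lot_center','bent1_center','chip1_center','short1_center']: print(cam,q,[(round(d['p'],2),np.round(d['centre'],3)) for d in spot_point(q,cam)])
to(.404,-.323,.23,1.56)
"
```

```text
wrist lot_center [(0.97, array([ 0.404, -0.325,  0.047]))]
wrist bent1_center [(0.95, array([ 0.8  , -0.292,  0.01 ]))]
wrist chip1_center []
wrist short1_center [(0.37, array([ 0.405, -0.326,  0.043]))]
scene lot_center [(0.74, array([ 0.406, -0.322,  0.046]))]
scene bent1_center [(0.84, array([ 0.806, -0.287,  0.01 ])), (0.67, array([ 0.294, -0.199,  0.006])), (0.49, array([0.57 , 0.359, 0.015])), (0.26, array([ 0.728,  0.302, -0.003]))]
scene chip1_center [(0.59, array([0.567, 0.287, 0.015])), (0.36, array([ 0.405, -0.325,  0.033]))]
scene short1_center [(0.46, array([0.453, 0.351, 0.014])), (0.2, array([ 0.569, -0.016,  0.002]))]
shift cm [ 4.030e+00 -1.763e+01  1.000e-02] twist 0.013 | now [ 0.5804 -0.363   0.2299] yaw 1.573 t 30.25
```

View pics/w29.png

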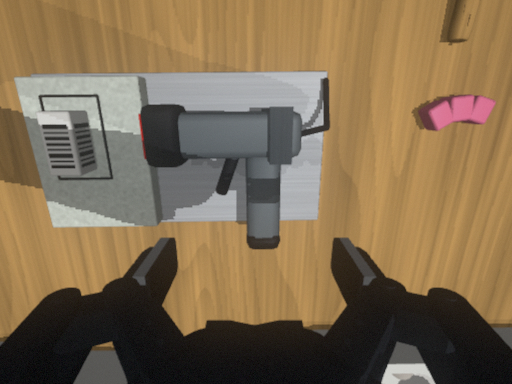

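View pics/s29.png

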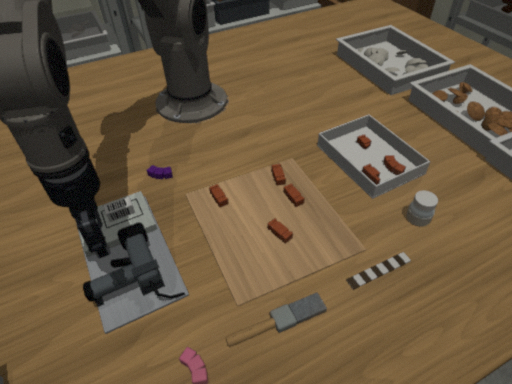

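Call:
{"fn": "move_arm", "kwargs": {
  "gripper": [0.9,0.8,0.7,0.65,0.65],
  "xyz": [
    [0.8,-3.6,0],
    [1.6,-7.2,0],
    [2.4,-10.8,0],
    [3.2,-14.4,0],
    [4,-17.6,0]
  ],
  "twist": [0,0,0,0,0],
  "squeeze": 50
}}

```text
t: 30.67
eef_pos: [0.4022, -0.323, 0.2303]
tool_rot: [-0.001, 0.707, 0.708, -0.0]
contact_force: [0.4, 0.7, 0.7]
gripper_width: 0.65
```

Call:
{"fn": "move_arm", "kwargs": {
  "gripper": [0.62,0.62,0.62,0.62,0.62],
  "xyz": [
    [0,0,2],
    [0,0,4],
    [0,0,6],
    [0,0,7],
    [0,0,7]
  ],
  "twist": [0,0,0,0,0]
}}

```text
t: 31.08
eef_pos: [0.4035, -0.3227, 0.1587]
tool_rot: [-0.002, 0.706, 0.708, -0.0]
contact_force: [0.2, -0.4, 0.4]
gripper_width: 0.619
```

```bash
python3 -c "
from h import *
c=read_camera('wrist');cv2.imwrite('pics/w30.png',c['pixels'][:,:,::-1])
for q in ['lot_center']: print([(round(d['p'],2),np.round(d['centre'],3)) for d in spot_point(q,'wrist')])
to(.404,-.323,.121,1.56)
"
```

```text
[(0.87, array([ 0.403, -0.328,  0.044]))]
shift cm [ 0.04 -0.09  3.99] twist 0.013 | now [ 0.4049 -0.3234  0.1609] yaw 1.573 t 31.18
```

View pics/w30.png

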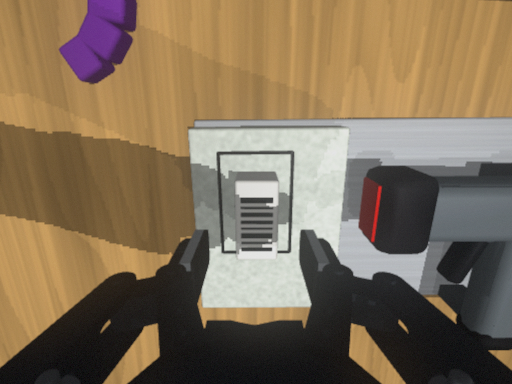

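Call:
{"fn": "move_arm", "kwargs": {
  "gripper": [0.62,0.62,0.62,0.62,0.4],
  "xyz": [
    [0,0,1.5],
    [0,0,3],
    [0,0,3.9],
    [0,0,3.9],
    [0,0,3.9]
  ],
  "twist": [0,0,0,0,0]
}}

```text
t: 31.6
eef_pos: [0.4049, -0.3235, 0.1222]
tool_rot: [0.0, 0.706, 0.708, 0.0]
contact_force: [-0.3, -1.4, -0.2]
gripper_width: 0.495
```

Call:
{"fn": "move_arm", "kwargs": {
  "gripper": [0.2,0.1,0.1,0.1,0.1],
  "xyz": [
    [0,0,0],
    [0,0,0],
    [0,0,0],
    [0,0,0],
    [0,0,0]
  ],
  "twist": [0,0,0,0,0]
}}

```text
t: 32.02
eef_pos: [0.4054, -0.3239, 0.123]
tool_rot: [0.001, 0.706, 0.708, 0.0]
contact_force: [-0.1, 1.4, 7.5]
gripper_width: 0.335
```

Call:
{"fn": "move_arm", "kwargs": {
  "gripper": [0.1,0.1,0.1,0.1,0.1],
  "xyz": [
    [0,0,0],
    [0,0,-3],
    [0,0,-6],
    [0,0,-9],
    [0,0,-11]
  ],
  "twist": [0,0,0,0,0]
}}

```text
t: 32.43
eef_pos: [0.4052, -0.3237, 0.2346]
tool_rot: [0.001, 0.706, 0.708, 0.0]
contact_force: [1.2, -0.2, -0.9]
gripper_width: 0.333
```

```bash
python3 -c "
from h import *
c=read_camera('wrist');cv2.imwrite('pics/w31.png',c['pixels'][:,:,::-1])
to(.465,.287,.23,1.57);print(get_obs()['q'].round(2))
"
```

```text
shift cm [61.15  5.96  0.51] twist 0.003 | now [ 0.4066 -0.3246  0.2377] yaw 1.573 t 32.48
[ 0.94  0.34 -0.46  1.97  0.2   0.87  0.37]
```

View pics/w31.png

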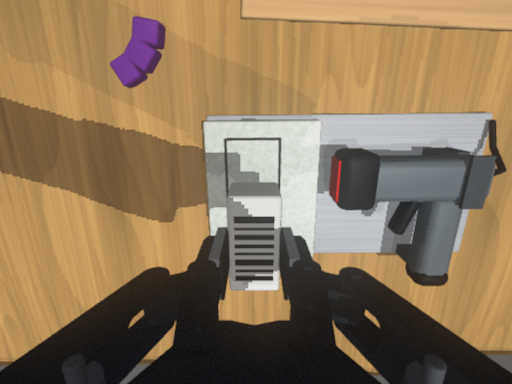

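Call:
{"fn": "move_arm", "kwargs": {
  "gripper": [0.1,0.1,0.1,0.1,0.1],
  "xyz": [
    [3.2,2.2,0],
    [6.4,4.4,0],
    [9.6,6.6,0],
    [12.8,8.8,0],
    [16.5,10,0]
  ],
  "twist": [0,0,0,0,0]
}}

```text
t: 32.9
eef_pos: [0.5062, -0.1574, 0.2321]
tool_rot: [0.001, 0.707, 0.707, 0.001]
contact_force: [0.4, -0.3, -0.5]
gripper_width: 0.332
```

Call:
{"fn": "move_arm", "kwargs": {
  "gripper": [0.1,0.1,0.1,0.1,0.1],
  "xyz": [
    [4,0,0],
    [8,0,0],
    [12,0,0],
    [16,0,0],
    [20,0,0]
  ],
  "twist": [0,0,0,0,0]
}}

```text
t: 33.32
eef_pos: [0.5033, 0.0434, 0.2318]
tool_rot: [0.0, 0.707, 0.708, -0.0]
contact_force: [1.5, 0.8, -1.0]
gripper_width: 0.334
```

Call:
{"fn": "move_arm", "kwargs": {
  "gripper": [0.1,0.1,0.1,0.1,0.1],
  "xyz": [
    [4,-0.5,0],
    [8,-1,0],
    [12,-2,0],
    [16,-3,0],
    [20,-3,0]
  ],
  "twist": [0,0,0,0,0]
}}

```text
t: 33.73
eef_pos: [0.4712, 0.2433, 0.2317]
tool_rot: [0.0, 0.706, 0.708, -0.001]
contact_force: [0.4, -0.5, -1.3]
gripper_width: 0.334
```

```bash
python3 -c "
from h import *
c=read_camera('wrist');cv2.imwrite('pics/w32.png',c['pixels'][:,:,::-1])
to(.465,.287,.11,1.57);print(get_obs()['q'].round(2))
"
```

```text
shift cm [ 3.29 -0.55 12.33] twist 0.013 | now [0.4707 0.2532 0.2331] yaw 1.583 t 33.78
[-0.07  0.4  -0.66  1.93  0.31  0.9  -0.87]
```

View pics/w32.png

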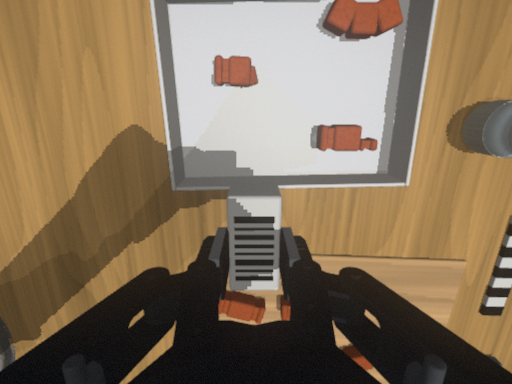

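Call:
{"fn": "move_arm", "kwargs": {
  "gripper": [0.1,0.1,0.1,0.1,0.1],
  "xyz": [
    [2,-0.3,0],
    [3.7,-0.4,0],
    [3.7,-0.4,2],
    [3.7,-0.4,4],
    [3.7,-0.4,6]
  ],
  "twist": [0,0,0,0,0]
}}

```text
t: 34.2
eef_pos: [0.4695, 0.2787, 0.1712]
tool_rot: [0.0, 0.706, 0.708, 0.0]
contact_force: [0.3, -0.3, -0.9]
gripper_width: 0.335
```

```bash
python3 -c "
from h import *
c=read_camera('wrist');cv2.imwrite('pics/w33.png',c['pixels'][:,:,::-1])
to(.465,.288,.099,1.57)
"
```

```text
shift cm [ 1.11 -0.26  6.84] twist 0.003 | now [0.4679 0.2771 0.1674] yaw 1.573 t 34.25
```

View pics/w33.png

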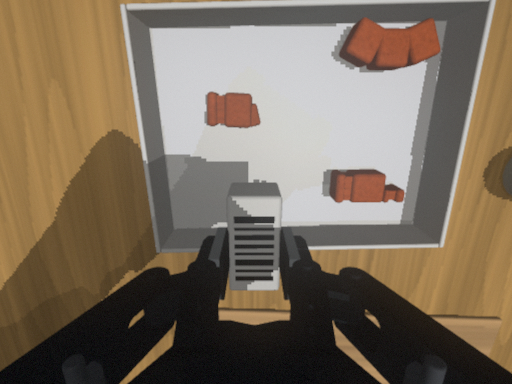

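Call:
{"fn": "move_arm", "kwargs": {
  "gripper": [0.1,0.1,0.1,0.1,0.1],
  "xyz": [
    [1.4,0,0],
    [1.4,0,2],
    [1.4,0,4],
    [1.4,0,6],
    [1.4,0,6.7]
  ],
  "twist": [0,0,0,0,0]
}}

```text
t: 34.67
eef_pos: [0.4689, 0.2927, 0.1035]
tool_rot: [-0.0, 0.706, 0.708, -0.001]
contact_force: [-0.1, -0.0, -1.1]
gripper_width: 0.333
```

Call:
{"fn": "move_arm", "kwargs": {
  "gripper": [0.1,0.35,0.45,0.55,0.6],
  "xyz": [
    [0,0,0],
    [0,0,0],
    [0,0,0],
    [0,0,0],
    [0,0,0]
  ],
  "twist": [0,0,0,0,0]
}}

```text
t: 35.08
eef_pos: [0.47, 0.293, 0.106]
tool_rot: [0.0, 0.706, 0.708, 0.001]
contact_force: [-0.3, -0.1, 0.2]
gripper_width: 0.6
```

Call:
{"fn": "move_arm", "kwargs": {
  "gripper": [0.6,0.6,0.6,0.6,0.6],
  "xyz": [
    [0,0,-2],
    [0,0,-5],
    [0,0,-8],
    [-1,0,-11],
    [-4,0,-13]
  ],
  "twist": [0,0,0,0,0]
}}

```text
t: 35.5
eef_pos: [0.4694, 0.2574, 0.2388]
tool_rot: [-0.001, 0.704, 0.71, 0.004]
contact_force: [1.2, 0.5, 0.3]
gripper_width: 0.596
```

Call:
{"fn": "move_arm", "kwargs": {
  "gripper": [0.6,0.6,0.6,0.6,0.6],
  "xyz": [
    [-4,0,0],
    [-8,0,0],
    [-12,0,0],
    [-16,0,0],
    [-19,0,0]
  ],
  "twist": [0,0,0,0,0]
}}

```text
t: 35.92
eef_pos: [0.4695, 0.0591, 0.2354]
tool_rot: [0.001, 0.707, 0.707, -0.0]
contact_force: [-0.3, 0.2, -0.3]
gripper_width: 0.598
```

```bash
python3 -c "
from h import *
for cam in ['scene','top']:
  c=read_camera(cam);cv2.imwrite('pics/f_%s.png'%cam,c['pixels'][:,:,::-1])
  for q in ['lot_center','bent1_center','chip1_center','short1_center','trigger_pad','jar','brush','scale']: print(cam,q,[(round(d['p'],2),np.round(d['centre'],3)) for d in spot_point(q,cam)][:3])
to(.465,.288,.099,1.57)
"
```

```text
scene lot_center [(0.87, array([0.472, 0.292, 0.016]))]
scene bent1_center [(0.68, array([ 0.808, -0.292,  0.01 ])), (0.58, array([0.573, 0.4  , 0.017])), (0.51, array([ 0.296, -0.204,  0.007]))]
scene chip1_center [(0.72, array([0.569, 0.288, 0.014])), (0.46, array([ 0.57 , -0.016,  0.001])), (0.24, array([0.534, 0.068, 0.016]))]
scene short1_center [(0.6, array([0.569, 0.287, 0.013])), (0.54, array([0.452, 0.351, 0.012]))]
scene trigger_pad [(0.42, array([ 0.554, -0.354,  0.051])), (0.38, array([0.475, 0.295, 0.019]))]
scene jar [(0.77, array([ 0.728,  0.305, -0.002]))]
scene brush [(0.68, array([ 0.729,  0.303, -0.003])), (0.56, array([ 0.796, -0.13 ,  0.   ]))]
scene scale [(0.64, array([ 0.801,  0.118, -0.001])), (0.19, array([ 0.584, -0.363,  0.051]))]
top lot_center [(0.36, array([0.454, 0.352, 0.011])), (0.25, array([ 0.554, -0.358,  0.051]))]
top bent1_center [(0.96, array([0.573, 0.403, 0.014])), (0.8, array([ 0.292, -0.2  ,  0.012])), (0.61, array([ 0.801, -0.295,  0.015]))]
top chip1_center []
top short1_center [(0.55, array([0.451, 0.356, 0.016]))]
top trigger_pad [(0.4, array([ 0.557, -0.358,  0.05 ]))]
top jar [(0.68, array([ 0.728,  0.299, -0.003]))]
top brush [(0.73, array([ 0.798, -0.125, -0.002])), (0.64, array([ 0.448, -0.094,  0.017])), (0.53, array([ 0.502,  0.329, -0.004]))]
top scale [(0.66, array([ 0.798,  0.118, -0.001]))]
shift cm [22.53 -0.44 13.58] twist 0.003 | now [0.4698 0.0627 0.2348] yaw 1.573 t 36.82
```

View pics/f_scene.png

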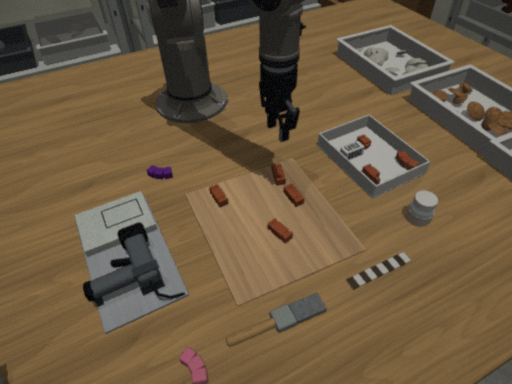

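View pics/f_top.png

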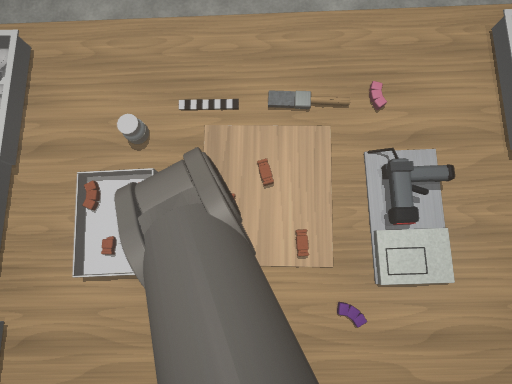

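```bash
python3 -c "
from h import *
im=cv2.imread('pics/f_scene.png')[100:210,310:440];cv2.imwrite('pics/f_crop.png',cv2.resize(im,None,fx=5,fy=5,interpolation=cv2.INTER_CUBIC))
for cam in ['scene','top']:
  read_camera(cam)
  for q in ['bent1_center','tray','whole1_center']: print(cam,q,[(round(d['p'],2),np.round(d['centre'],3)) for d in spot_point(q,cam)][:5])
"
```

```text
scene bent1_center [(0.91, array([ 0.803, -0.293,  0.011])), (0.79, array([0.574, 0.398, 0.017])), (0.53, array([ 0.293, -0.203,  0.008]))]
scene tray [(0.97, array([0.507, 0.333, 0.002])), (0.42, array([ 0.57 , -0.016,  0.002])), (0.3, array([0.45 , 0.354, 0.014]))]
scene whole1_center [(0.5, array([0.534, 0.069, 0.017]))]
top bent1_center [(0.89, array([ 0.802, -0.29 ,  0.016])), (0.72, array([ 0.294, -0.197,  0.014])), (0.56, array([0.573, 0.402, 0.016])), (0.55, array([ 0.798,  0.118, -0.001]))]
top tray [(0.57, array([ 0.505,  0.333, -0.003])), (0.39, array([ 0.727,  0.299, -0.003]))]
top whole1_center []
```

View pics/f_crop.png

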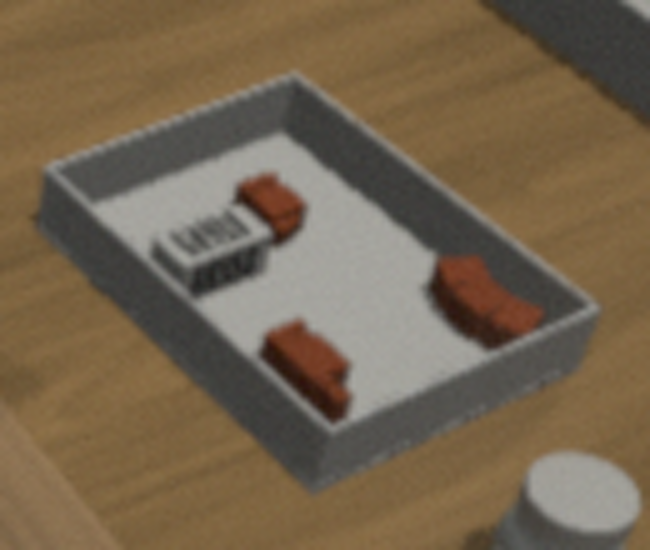

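```bash
python3 -c "
from station import *
print(hand_in())"
```

```text
the job is handed in; nothing more can be done
None
```

The job is done and handed in at about 37 s of the 210 s allowed. The hand-in gave no verdict.

- **Sinkers:** I found three broken ones: one bent, one chipped and one short. All three went into the tray, and the four sound ones stayed on the board.
- **Scan:** I set the lot block in the scanner outline, within about 3 mm of its centre and square to the window, and let go of it. I then squeezed the trigger until the jaws stood 48.5 mm apart (50 mm is full travel), held it for about 0.3–0.5 s and released it. The picture right after showed the trigger back out, and the block had not moved.
- **Lot block:** I then put the block in the tray, away from the three pieces.

**Last checks:**
- The enlarged scene-camera crop shows the three pieces and the block lying flat inside the tray walls.
- The brush, jar and scale bar read within about 5 mm of where they started.
- The trigger was at rest and the gripper was clear of everything.

**What disagreed or could not be confirmed:**
- The bent piece was knocked about 4 cm towards the tray's side wall. It rests at about y = +0.07 m in the tray frame, inside the 0.086 m limit.
- The arm hid part of the tray and board from the top camera at the end, so those last checks rest mostly on the scene camera.
- The trigger angle could not be read directly. I judged the full squeeze from the jaw opening and the pictures.

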